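# Book the headsets in and hang them up

### The arm

A 6-joint arm with a two-finger parallel gripper is mounted at the origin on the work surface. World frame = base frame: x ahead of the robot, y to its left, z up, the work surface at z = 0. Lengths are in mm, angles in rad, forces in N, time in s.
With the tool pointing down it reaches from about 350 to 775 mm from the base axis. Payload 5.5 kg.
Tool frame: the origin (TCP) lies midway between the tips of the shut fingers; the grasp point (between the pads) lies 19 mm behind it; z points along the fingers, y is the line along which they close (so a half turn about z gives the same grasp; the last joint's range is limited). The gripper opens to 85 mm and grips with 20 to 120 N. Pads are 22 mm wide; open, the fingers measure 114 mm over their backs; the gripper's body (76 mm by 85 mm) begins 54 mm behind the grasp point. The pads swing forward as they close: fully open they stand 13 mm farther back than shut.
Start: joints at [-1.252, 0.313, 0.046, 1.304, 0, 1.431], TCP at [254.654, -515.58, 231.323] pointing down, gripper open.
Joint ranges: [-2.76, 2.76], [-0.86, 1.69], [-1.03, 1.26], [-2.2, 2.34], [-1.47, 1.5], [-3.14, 3.14]. Speed limits (rad/s): [2.57, 2.57, 3.14, 3.14, 3.14, 3.14].

### API

Orientations are given as a unit quaternion [w, x, y, z].
In Python, from cell import env gives the robot as it stands.
- The arm moves only by the tool arm_command, never from a script. Its argument "commands" is a list of rows, each an object of numbers: "tx", "ty", "tz": the shift along the tool's x, y, z in units of 60 mm (1.0 is 60 mm); "wx", "wy", "wz": the turn, a rotation vector about the tool's x, y, z in units of 5 degrees (1.0 is 5 degrees). A call has 1 to 10 rows; each row shifts and turns the commanded pose from where the row before left it, along the tool's axes as they then stand; what a row does not reach is not made up. A row lasts 1/8 s, in which the tool goes at most 62.5 mm and 10.7 degrees, less where a joint would pass 70% of its speed; a pose out of reach is approached as far as the arm can. A call is refused whole if a number of a shift passes 1 or a number of a turn 1, either way. A call with a gripper value outside its range is refused whole. "grip" is the opening, from 0 (shut) to 1 (fully open), set as the call begins (left out, the last holds). The fingers move at their own pace and stop on an object; "force" is the grip in N (left out, the last holds). Time passes only in rows, so rows that do not move let the fingers close. It gives the time, the measured TCP pose, the force, the opening and the grip force at its end, in the units of the state.
- env.observe(): the state, without advancing time (a new reading comes with each control period).
- env.camera(name): name is "side" or "top" or "wrist"; returns a dict with "frame" (400x640x3 uint8, blue, green, red), "camera_matrix" (3x3 intrinsics, pixels), "xyz" and "orientation" of the camera in the world; the wrist camera has in their place "hand_eye" (4x4, takes a point from camera to tool coordinates, whose origin is the TCP and whose axes are the flange's). Camera axes: x right, y down, z forward; pixel columns grow to the right and rows downward; lengths in mm; the calibration is good to about 2 mm. A picture is of the moment at which its call begins: read the wrist's pose just before it. There is no depth.
- env.finish_job(): hands the job in; it is judged then, once.
The state is a dict: "time": time; "qpos": joint angles; "qd": joint speeds; "effort": joint torques, N m; "tool_pos": TCP position; "eef_rot": TCP orientation; "ft_force": force on the tool from outside, world axes, zero at the start; "torque": the same for the moment, N m; "width": opening from 0.0 (shut) to 1.0 (fully open); "grip_force": force on a finger pad.
Only numpy, scipy, OpenCV 4.12 (cv2) and the standard library are available. Lean on these libraries where they do the work, as an engineer would, in place of code of your own. Each camera call takes 0.05 s, during which the arm holds its last target. There are 200 camera calls.

### The job

Book these headsets in at the shop's goods-in desk. First read the yellow bay sign that stands on the scan mat, by squeezing the orange trigger of the clamped scanner right home and letting it go, and hang the sign back astride the bar of the headset rail; then stand all the headsets from the grey tray upright on the scan mat together, squeeze and release the trigger again to read them in one go, and finally hang every headset over the rail's bar by its headband. Leave the sign hanging there too, and do not knock the earbud case or the phone that lie beside the scanner.

Things in the scene. Friction and masses are not known exactly. Their poses are not given: they have to be found in the camera images.
- mat: black scan mat with a thin yellow border, fixed, 190 mm (x) by 270 mm (y), 3 mm thick; origin: centre of its underside. Its +x edge is next to the scanner. On the mat means that the middle of a thing's underside is 10 mm or more inside the edge; three headsets fit side by side along y, 80 mm apart, ear-to-ear line along x
- scanner: gun-type scanner clamped upside down in a fixed stand (base 170 x 120 mm): grey head low, window towards its -x (the mat), black handle straight up. Origin on the table under the handle's axis. Handle 34 mm (x) by 30 (y), top 185 mm up, orange trigger on its -x side. Squeeze handle and trigger together along x, from above, fingertips about 140 mm above the table
- scanner_grip (a point): point between the handle's back and the squeezed-in trigger, 160 mm above the table, where the gripper's middle belongs for a squeeze (come down 10 mm farther to the scanner's -x, where the released trigger has room, then move in); axes as the scanner's
- trigger (a joint): orange trigger, rad: 0 released, 0.32 squeezed home (reads from 0.27). Hinged along the scanner's y at its lower end, 108 mm up, 19 mm in front of the handle's axis; free end on top. Sprung: 2.5 N at the tip starts it, 9 N takes it home; springs back by itself. Handle and trigger together measure 60 mm released, 42 mm squeezed
- trigger_tip (a point): centre of the round bar (11 mm thick, 22 mm wide) at the trigger's free upper end, 159 mm above the table when released
- rail: aluminium headset rail, fixed: a bar 16 mm in diameter and 390 mm long along its x, axis 152 mm above the table, on splayed legs at x = -185 and +185 mm (about 330 mm of bar is free between them) and a base plate 390 x 110 x 8 mm. Origin: centre of the underside. Headsets fit on it 80 mm apart; leave 100 mm from the sign's middle to the next
- rail_mid (a point): middle of the bar's axis, 152 mm above the table; x along the bar
- tray: grey goods-in tray, fixed, 420 mm (x) by 200 mm (y), lip 14 mm high, floor 3 mm thick; origin at the centre of its underside. The headsets stand in it at the start in a row along x, ear to ear across the tray
- sign: yellow bay sign: rigid tent card, two 4 mm panels meeting in a ridge along its x, 25 degrees either side of upright, open below; 70 mm long (x), 116 mm across the feet (y), 142 mm tall, 0.12 kg. Origin: middle of its underside. Along the ridge a grip fin 10 mm thick (y), 44 mm long, from 118 to 142 mm above the origin. Starts on the mat
- sign_saddle (a point): point inside the sign, 88 mm above its origin: the bar's axis lies here when the sign sits astride the bar, ridge along the bar, its flat inner roof (20 mm wide, underside 96 mm above the origin) resting on the bar
- headset_black: black headset standing on its cups: 150 mm ear to ear (y), 66 front to back (x), 155 tall, 0.24 kg. Origin: middle of its underside. Cups 66 x 34 x 72 mm, inner faces 41 mm from the middle. The headband's straight padded crown, 26 (x) x 74 (y) mm, from 137 to 155 mm up, is its highest part: pinch it front to back. Same from both sides. None if absent
- headset_black_crown (a point): middle of the underside of the black headset's crown, 137 mm above its origin; this is what rests on the bar when hung
- headset_white: white headset standing on its cups: 150 mm ear to ear (y), 66 front to back (x), 155 tall, 0.24 kg. Origin: middle of its underside. Cups 66 x 34 x 72 mm, inner faces 41 mm from the middle. The headband's straight padded crown, 26 (x) x 74 (y) mm, from 137 to 155 mm up, is its highest part: pinch it front to back. Same from both sides. None if absent
- headset_white_crown (a point): middle of the underside of the white headset's crown, 137 mm above its origin; this is what rests on the bar when hung
- headset_blue: blue headset standing on its cups: 150 mm ear to ear (y), 66 front to back (x), 155 tall, 0.24 kg. Origin: middle of its underside. Cups 66 x 34 x 72 mm, inner faces 41 mm from the middle. The headband's straight padded crown, 26 (x) x 74 (y) mm, from 137 to 155 mm up, is its highest part: pinch it front to back. Same from both sides. None if absent
- headset_blue_crown (a point): middle of the underside of the blue headset's crown, 137 mm above its origin; this is what rests on the bar when hung
- earbud_case: white earbud case, 62 x 50 x 26 mm, bystander: leave alone
- phone: black phone lying flat, 148 x 70 x 9 mm, bystander: leave alone
Not all that is in view belongs to the job. What is shaped like the headset_blue but green is not meant.

How it is judged (in metres and radians):
On the way, in this order (a step that is already met when the one before it is completed fails the run):
1. the trigger is squeezed home while the bay sign stands on the scan mat (value of joint trigger above 0.27 rad and x of sign in the frame of mat between -0.085 and 0.085 m and y of sign in the frame of mat between -0.125 and 0.125 m and z of sign in the frame of mat between -0.004 and 0.012 m and angle between sign's own z axis and vertical below 0.15 rad), for 0.2 s.
2. the trigger is let go (value of joint trigger below 0.04 rad), for 0.1 s.
3. the bay sign hangs astride the rail's bar (x of sign_saddle in the frame of rail_mid between -0.18 and 0.18 m and y of sign_saddle in the frame of rail_mid between -0.015 and 0.015 m and z of sign_saddle in the frame of rail_mid between -0.012 and 0.012 m and angle between the x axis of sign and the x axis of rail, either way round below 0.5 rad and angle between sign's own z axis and vertical below 0.45 rad), for 0.2 s.
4. the trigger is squeezed home while every headset stands on the scan mat and the sign is off it (value of joint trigger above 0.27 rad and x of headset_black in the frame of mat between -0.085 and 0.085 m and y of headset_black in the frame of mat between -0.125 and 0.125 m and z of headset_black in the frame of mat between -0.004 and 0.012 m and angle between each of headset_black, headset_white, headset_blue's own z axis and vertical below 0.15 rad and x of headset_white in the frame of mat between -0.085 and 0.085 m and y of headset_white in the frame of mat between -0.125 and 0.125 m and z of headset_white in the frame of mat between -0.004 and 0.012 m and x of headset_blue in the frame of mat between -0.085 and 0.085 m and y of headset_blue in the frame of mat between -0.125 and 0.125 m and z of headset_blue in the frame of mat between -0.004 and 0.012 m and not (x of sign in the frame of mat between -0.12 and 0.12 m and y of sign in the frame of mat between -0.16 and 0.16 m)), for 0.2 s.
5. the trigger is let go (value of joint trigger below 0.04 rad), for 0.1 s.
At the end, for the whole second after the job is handed in: every headset present hangs on the bar by its crown (bar within 36 mm of the crown's middle and 1 rad of its line, tilt under 0.45 rad), the sign sits astride it (within 15 mm sideways, 12 mm in height, 0.5 rad), all within the bar's length, slower than 0.2 m/s; trigger below 0.04 rad (all of step 3 and x of headset_black_crown in the frame of rail_mid between -0.18 and 0.18 m and y of headset_black_crown in the frame of rail_mid between -0.036 and 0.036 m and z of headset_black_crown in the frame of rail_mid between -0.003 and 0.018 m and angle between the x axis of each of headset_black, headset_white, headset_blue and the x axis of rail, either way round below 1 rad and angle between each of headset_black, headset_white, headset_blue's own z axis and vertical below 0.45 rad and linear speed of each of headset_black, headset_white, headset_blue, sign below 0.2 m/s and x of headset_white_crown in the frame of rail_mid between -0.18 and 0.18 m and y of headset_white_crown in the frame of rail_mid between -0.036 and 0.036 m and z of headset_white_crown in the frame of rail_mid between -0.003 and 0.018 m and x of headset_blue_crown in the frame of rail_mid between -0.18 and 0.18 m and y of headset_blue_crown in the frame of rail_mid between -0.036 and 0.036 m and z of headset_blue_crown in the frame of rail_mid between -0.003 and 0.018 m and value of joint trigger below 0.04 rad); the robot touches nothing.
It fails at once if the earbud case or the phone is pushed more than 40 mm (distance of any of earbud_case, phone from where it was at the start of the episode above 0.04 m).
Of headset_black, headset_white, headset_blue only 2 to 3 are there at a start; the rules pass over those that are not, and their reading is None.
At some moment in a run one of headset_black, headset_white, headset_blue may be knocked a few centimetres aside while the robot is not near it.
It also fails if it takes over 210 s, if anything falls off the work surface, if the arm or the gripper's body presses on something with over 40 N, if the wrist force passes 120 N, or if a joint passes its speed limit or range.

## Working session

There is one attempt and no reset: what is moved stays moved. The work goes in short steps, Python scripts to look and compute and a tool call to move; the robot and the scene stay as the last step left them, time stands still between calls to the robot, and variables do not carry over. Pictures are saved under pics/ and viewed, at most 14 in all, crops included, and the job is handed in when it is done.

Besides the shell and the picture viewer there is one more tool, called after ">>>" as name([rows], argument=value, ...), one row to a line, values as JSON. arm_command: Moves the arm, as the interface text tells. Its arguments: {"type":"object","properties":{"commands":{"type":"array","items":{"type":"object","properties":{"tx":{"type":"number"},"ty":{"type":"number"},"tz":{"type":"number"},"wx":{"type":"number"},"wy":{"type":"number"},"wz":{"type":"number"}}}},"grip":{"type":"number"},"force":{"type":"number"}},"required":["commands"]}

```bash
mkdir -p pics; ls
cat > h.py <<'E'
import numpy as np, cv2
from scipy.spatial.transform import Rotation as R
from cell import env
def rot(q): return R.from_quat([q[1],q[2],q[3],q[0]]).as_matrix()
def cam(n):
    s=env.observe(); c=env.camera(n); K=np.array(c["camera_matrix"])
    if n=="wrist":
        T=np.eye(4);T[:3,:3]=rot(s["eef_rot"]);T[:3,3]=s["tool_pos"];T=T@np.array(c["hand_eye"])
        M,o=T[:3,:3],T[:3,3]
    else: 
        M,o=rot(c["orientation"]),np.array(c["xyz"])
    return c["frame"],K,M,o
def plane(p,K,M,o,z):
    p=np.atleast_2d(p); d=(M@np.linalg.inv(K)@np.c_[p,np.ones(len(p))].T).T
    return o+d*((z-o[2])/d[:,2])[:,None]
def proj(X,K,M,o):
    c=(M.T@(np.atleast_2d(X)-o).T); u=K@c; return (u[:2]/u[2]).T
E
python3 - <<'E'
from h import *
for n in("top","side"):
    f,K,M,o=cam(n); cv2.imwrite(f"pics/{n}0.png",f); print(n,K.tolist(),M.round(3).tolist(),o)
s=env.observe();print(s)
E
```

```text
pics
top [[418.1371234694056, 0.0, 320.1366467017102], [0.0, 418.1371234694056, 194.8014824708172], [0.0, 0.0, 1.0]] [[0.026, -0.991, 0.131], [-1.0, -0.026, -0.001], [0.005, -0.131, -0.991]] [ 332.12353588 -111.75266284 1506.53356968]
side [[420.4399806401457, 0.0, 318.3859633368203], [0.0, 420.4399806401457, 198.16201094989154], [0.0, 0.0, 1.0]] [[-0.704, -0.474, 0.529], [-0.71, 0.489, -0.507], [-0.018, -0.732, -0.681]] [-137.12229343  489.84174797  933.87717998]
{'time': 0.1, 'qpos': array([-1.25160075e+00,  3.13946974e-01,  4.50920880e-02,  1.30359367e+00,
        5.42813176e-07,  1.43120576e+00]), 'qd': array([ 6.51491992e-04,  6.52634134e-05,  3.39718941e-03, -3.16638397e-05,
       -9.37817143e-04, -5.42332838e-04]), 'effort': array([ 2.00823830e-03, -4.81728637e+01,  2.99241596e+01,  1.28092009e-02,
       -1.95586049e-04, -1.14633188e-06]), 'tool_pos': array([ 254.49752436, -515.10752505,  230.48550102]), 'eef_rot': array([-8.22808834e-04,  9.73804249e-01,  2.27386459e-01, -7.38170635e-05]), 'ft_force': array([ 1.50391431, -0.23407894, -0.08988245]), 'torque': array([ 0.02140886, -0.01741442, -0.00763244]), 'grip_force': 0.0, 'width': 0.9987156431557399}
```

View pics/top0.png

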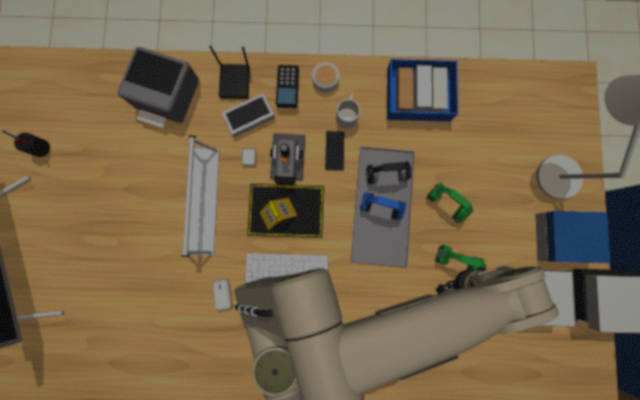

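View pics/side0.png

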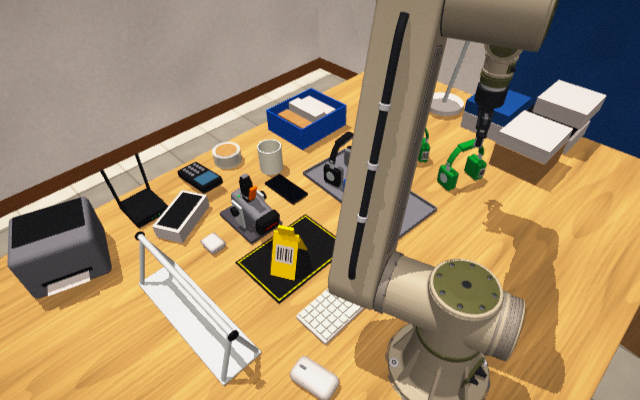

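The top view shows the rail at (200,197), the mat at (286,210) with the sign at (278,210), and the scanner at (288,157). The tray is at (383,207) and holds only the black headset (388,172) and the blue one (383,206). The white headset is absent. I'll measure coarsely and look at a zoom.

Run:
```python
from h import *
f,K,M,o=cam("top")
c=f[125:275,175:435]; cv2.imwrite("pics/topz.png",cv2.resize(c,None,fx=3,fy=3,interpolation=cv2.INTER_CUBIC))
hsv=cv2.cvtColor(f,cv2.COLOR_BGR2HSV)
def rep(n,m,z,box):
    mm=np.zeros_like(m);x0,y0,x1,y1=box;mm[y0:y1,x0:x1]=m[y0:y1,x0:x1]
    cs,_=cv2.findContours(mm,cv2.RETR_EXTERNAL,cv2.CHAIN_APPROX_NONE)
    pts=np.vstack([q for q in cs if cv2.contourArea(q)>3 or len(cs)==1])[:,0]
    P=plane(pts,K,M,o,z)[:,:2].astype(np.float32); print(n,cv2.minAreaRect(P))
Y=cv2.inRange(hsv,(22,150,150),(34,255,255)); rep("sign",Y,130,(255,190,305,235))
rep("mat",cv2.inRange(hsv,(0,0,0),(179,255,60)),3,(240,183,330,240))
rep("blue",cv2.inRange(hsv,(105,120,50),(125,255,255)),146,(350,180,415,230))
rep("black",cv2.inRange(hsv,(0,0,0),(179,255,55)),146,(352,155,415,190))
rep("orange",cv2.inRange(hsv,(5,150,120),(16,255,255)),159,(270,130,305,185))
rep("tray",cv2.inRange(hsv,(0,0,75),(179,50,140)),8,(345,140,420,270))
print(plane([[194,140],[212,150],[187,255],[212,255]],K,M,o,152))
```

```text
Traceback (most recent call last):
ValueError: need at least one array to concatenate
```

View pics/topz.png

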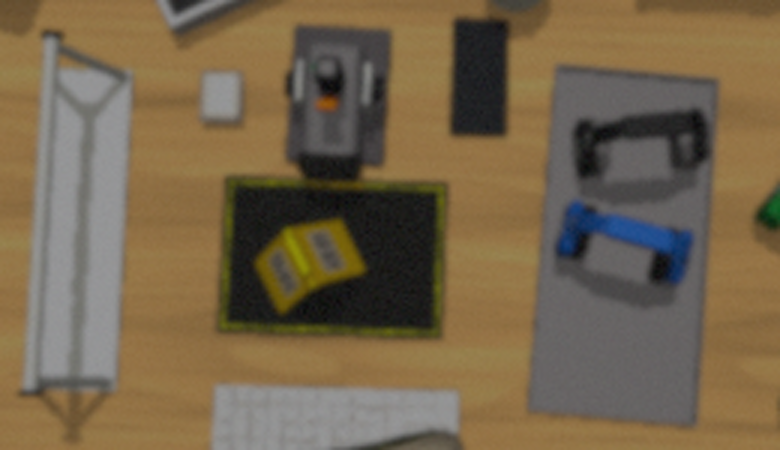

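The zoom shows the rail's bar from (50,35) to (30,390), the sign fin from about (290,230) to (309,275), the trigger at (327,103) and the handle top at (327,70). The black crown is at (650,124) and the blue crown at (627,229). The colours are dim, so I'll loosen the masks.

Run:
```python
from h import *
f,K,M,o=cam("top")
hsv=cv2.cvtColor(f,cv2.COLOR_BGR2HSV)
for n,(x,y) in dict(sign=(290,270),fin=(299,252),border=(330,183),blue=(627,229),tray=(600,350),orange=(327,103),mat=(400,300)).items(): print(n,hsv[125+y//3,175+x//3])
def z(p): return np.array(p)/3.+[175-.33,125-.33]
def g(n,p,h): print(n,plane(z(p),K,M,o,h)[:,:2].round(0).tolist())
g("bar",[[50,35],[30,390]],156)
g("fin",[[290,230],[309,275]],142)
g("mat",[[225,178],[447,183],[440,336],[218,331]],3)
g("trigger",[[327,103]],164); g("handle",[[327,66]],185)
g("scanbase",[[297,26],[390,29],[384,165],[287,162]],5)
g("black",[[625,127],[675,121],[650,124]],155)
g("blue",[[605,224],[650,236],[627,229]],155)
g("tray",[[557,66],[718,78],[694,424],[528,410]],14)
```

```text
sign [20 86 98]
fin [ 29 237 139]
border [ 23 188  68]
blue [107 196 146]
tray [173  10 102]
orange [ 16 237 141]
mat [30 40 32]
bar [[695.0, 318.0], [306.0, 314.0]]
fin [[487.0, 46.0], [438.0, 24.0]]
mat [[564.0, 144.0], [565.0, -125.0], [380.0, -122.0], [379.0, 143.0]]
trigger [[625.0, 9.0]]
handle [[661.0, 9.0]]
scanbase [[755.0, 64.0], [754.0, -51.0], [584.0, -49.0], [585.0, 69.0]]
black [[608.0, -318.0], [617.0, -373.0], [613.0, -345.0]]
blue [[501.0, -297.0], [489.0, -346.0], [496.0, -321.0]]
tray [[711.0, -256.0], [701.0, -452.0], [284.0, -423.0], [296.0, -227.0]]
```

```bash
cat >> h.py <<'E'
def pose():
    s=env.observe(); m=rot(s["eef_rot"]); return np.array(s["tool_pos"]),m,np.arctan2(m[1,0],m[0,0])
def plan(p,thdeg,n=10,turn=5.0):
    "rows (units) from the measured pose to TCP p, tool down with tool x at thdeg; straight, equal steps"
    t,m,th=pose(); D=R.from_euler('z',thdeg,degrees=True).as_matrix()@np.diag([1,-1,-1.])
    rv=R.from_matrix(m.T@D).as_rotvec(); a=np.degrees(rv)
    d=np.array(p)-t; nn=max(n,int(np.ceil(abs(a).max()/turn-.05)),int(np.ceil(np.linalg.norm(d)/58)))
    print("pos",t.round(1),"th %.1f"%np.degrees(th),"d",d.round(1),"turn",a.round(1),"rows",nn)
    for i in range(nn):
        mi=m@R.from_rotvec(rv*i/nn).as_matrix(); q=mi.T@d/nn/60
        print(" ".join("%.2f"%v for v in list(q)+list(a/nn/5)))
E
python3 -c "
from h import *
plan([540,10,330],90)
c=env.camera('wrist');print(c['hand_eye'],c['camera_matrix'])"
```

```text
pos [ 254.5 -515.3  230.7] th 26.3 d [285.5 525.3  99.3] turn [ -0.1  -0.  -63.7] rows 13
0.63 -0.44 -0.13 -0.00 -0.00 -0.98
0.66 -0.39 -0.13 -0.00 -0.00 -0.98
0.69 -0.33 -0.13 -0.00 -0.00 -0.98
0.72 -0.27 -0.13 -0.00 -0.00 -0.98
0.74 -0.21 -0.13 -0.00 -0.00 -0.98
0.75 -0.14 -0.13 -0.00 -0.00 -0.98
0.76 -0.08 -0.13 -0.00 -0.00 -0.98
0.77 -0.01 -0.13 -0.00 -0.00 -0.98
0.76 0.05 -0.13 -0.00 -0.00 -0.98
0.76 0.12 -0.13 -0.00 -0.00 -0.98
0.74 0.18 -0.13 -0.00 -0.00 -0.98
0.73 0.25 -0.13 -0.00 -0.00 -0.98
0.70 0.31 -0.13 -0.00 -0.00 -0.98
[[-4.80825192e-04 -9.50696175e-01 -3.10123447e-01  7.90397231e+01]
 [ 9.99999884e-01 -4.67879882e-04 -1.16126410e-04  1.99413247e-01]
 [-3.46995877e-05 -3.10123467e-01  9.50696289e-01 -1.41858800e+02]
 [ 0.00000000e+00  0.00000000e+00  0.00000000e+00  1.00000000e+00]] [[276.75196666   0.         313.22214221]
 [  0.         276.75196666 201.98655182]
 [  0.           0.           1.        ]]
```

>>> arm_command([
  {"tx":0.63,"ty":-0.44,"tz":-0.13,"wz":-0.98},
  {"tx":0.66,"ty":-0.39,"tz":-0.13,"wz":-0.98},
  {"tx":0.69,"ty":-0.33,"tz":-0.13,"wz":-0.98},
  {"tx":0.72,"ty":-0.27,"tz":-0.13,"wz":-0.98},
  {"tx":0.74,"ty":-0.21,"tz":-0.13,"wz":-0.98},
  {"tx":0.75,"ty":-0.14,"tz":-0.13,"wz":-0.98},
  {"tx":0.76,"ty":-0.08,"tz":-0.13,"wz":-0.98},
  {"tx":0.77,"ty":-0.01,"tz":-0.13,"wz":-0.98},
  {"tx":0.76,"ty":0.05,"tz":-0.13,"wz":-0.98},
  {"tx":0.76,"ty":0.12,"tz":-0.13,"wz":-0.98},
], grip=1)

```text
schema error: expected keys tx, ty, tz, wx, wy, wz
```

>>> arm_command([
  {"tx":0.74,"ty":0.18,"tz":-0.13,"wz":-0.98},
  {"tx":0.73,"ty":0.25,"tz":-0.13,"wz":-0.98},
  {"tx":0.7,"ty":0.31,"tz":-0.13,"wz":-0.98},
  {},
  {},
])

```text
schema error: expected keys tx, ty, tz, wx, wy, wz
```

Run:
```python
from h import *
f,K,M,o=cam("wrist"); cv2.imwrite("pics/w1.png",f); np.savez("w1",f=f,K=K,M=M,o=o); print(pose(),o)
print(env.observe()['time'])
```

```text
(array([ 254.59678744, -515.41343273,  230.99178673]), array([[ 8.96592627e-01,  4.42856218e-01, -1.76857541e-04],
       [ 4.42856246e-01, -8.96592466e-01,  5.44505384e-04],
       [ 8.25684564e-05, -5.66521979e-04, -9.99999836e-01]]), np.float64(0.45878184511765174)) [ 325.57160194 -480.61935031  372.76210007]
0.3
```

View pics/w1.png

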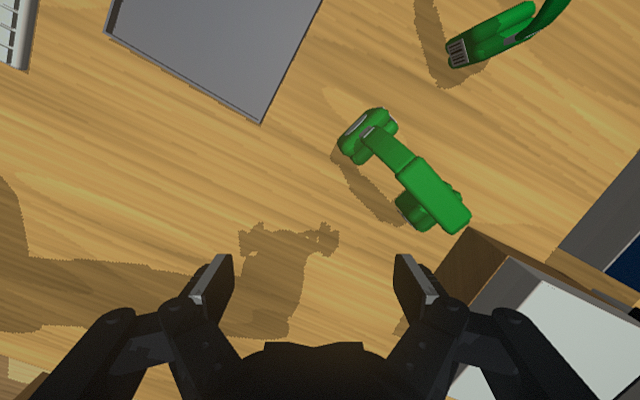

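That call was refused because each row needs all six keys. The picture only shows the green decoy at (400,170) and the open fingers at (212,280) and (415,280). I'll resend with every key.

>>> arm_command([
  {"tx":0.63,"ty":-0.44,"tz":-0.13,"wx":0,"wy":0,"wz":-0.98},
  {"tx":0.66,"ty":-0.39,"tz":-0.13,"wx":0,"wy":0,"wz":-0.98},
  {"tx":0.69,"ty":-0.33,"tz":-0.13,"wx":0,"wy":0,"wz":-0.98},
  {"tx":0.72,"ty":-0.27,"tz":-0.13,"wx":0,"wy":0,"wz":-0.98},
  {"tx":0.74,"ty":-0.21,"tz":-0.13,"wx":0,"wy":0,"wz":-0.98},
  {"tx":0.75,"ty":-0.14,"tz":-0.13,"wx":0,"wy":0,"wz":-0.98},
  {"tx":0.76,"ty":-0.08,"tz":-0.13,"wx":0,"wy":0,"wz":-0.98},
  {"tx":0.77,"ty":-0.01,"tz":-0.13,"wx":0,"wy":0,"wz":-0.98},
  {"tx":0.76,"ty":0.05,"tz":-0.13,"wx":0,"wy":0,"wz":-0.98},
  {"tx":0.76,"ty":0.12,"tz":-0.13,"wx":0,"wy":0,"wz":-0.98},
], grip=1)

```text
time: 1.55
tool_pos: [474.4, -109.8, 309.7]
eef_rot: [0.0, 0.791, 0.612, 0.0]
ft_force: [0.6, -0.3, -0.9]
width: 0.998
grip_force: 0.0
```

>>> arm_command([
  {"tx":0.74,"ty":0.18,"tz":-0.13,"wx":0,"wy":0,"wz":-0.98},
  {"tx":0.73,"ty":0.25,"tz":-0.13,"wx":0,"wy":0,"wz":-0.98},
  {"tx":0.7,"ty":0.31,"tz":-0.13,"wx":0,"wy":0,"wz":-0.98},
  {"tx":0,"ty":0,"tz":0,"wx":0,"wy":0,"wz":0},
  {"tx":0,"ty":0,"tz":0,"wx":0,"wy":0,"wz":0},
])

```text
time: 2.17
tool_pos: [539.6, 9.8, 332.4]
eef_rot: [-0.0, 0.707, 0.707, -0.0]
ft_force: [-0.2, 0.1, 0.4]
width: 1.0
grip_force: 0.0
```

Run:
```python
from h import *
f,K,M,o=cam("wrist"); cv2.imwrite("pics/w2.png",f); np.savez("w2",f=f,K=K,M=M,o=o); print(pose(),o)
print(env.observe()['time'])
```

```text
(array([539.46285677,   9.30798756, 332.42083935]), array([[ 1.24607769e-03,  9.99998965e-01, -7.19843452e-04],
       [ 9.99999169e-01, -1.24631553e-03, -3.30044049e-04],
       [-3.30940859e-04, -7.19431594e-04, -9.99999686e-01]]), np.float64(1.569550248712832)) [539.50919253  88.93169426 474.19150418]
2.225
```

View pics/w2.png

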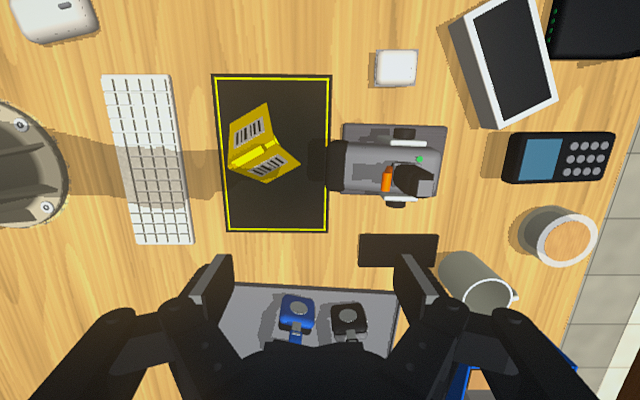

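The wrist view shows the mat clearly (corners at (213,76), (331,76), (329,232), (226,231)). The sign fin runs from about (233,167) to (274,150), the orange trigger is at (387,178), and the handle is at (412,180).

Run:
```python
from h import *
d=np.load("w2.npz");f,K,M,o=[d[k] for k in("f","K","M","o")]
hsv=cv2.cvtColor(f,cv2.COLOR_BGR2HSV)
print("mat",plane([[212,75],[331,76],[329,232],[226,231]],K,M,o,3)[:,:2].round())
m=cv2.inRange(hsv,(3,180,120),(14,255,255));m[:,:350]=0;m[:,420:]=0;m[:140]=0;m[210:]=0
ys,xs=np.nonzero(m);print("orange",xs.min(),xs.max(),ys.min(),ys.max())
print(plane([[xs.mean(),ys.mean()]],K,M,o,150))
X=[[662+a,9+b,z] for z in(185,110) for a in(-17,17) for b in(-15,15)]
print(proj(X,K,M,o).round(0).tolist(), "tip",proj([[624.5,-2,159],[624.5,20,159]],K,M,o).round())
print("base",plane([[344,123],[446,126],[437,197],[341,198]],K,M,o,5)[:,:2].round())
c=f[100:240,200:460];cv2.imwrite("pics/w2z.png",cv2.resize(c,None,fx=3,fy=3,interpolation=cv2.INTER_CUBIC))
```

```text
mat [[ 381.  143.]
 [ 567.  142.]
 [ 568. -123.]
 [ 377. -121.]]
orange 381 392 166 191
[[626.09287097  14.99611384 150.        ]]
[[410.0, 202.0], [413.0, 176.0], [441.0, 202.0], [445.0, 176.0], [391.0, 185.0], [393.0, 163.0], [416.0, 185.0], [419.0, 163.0]] tip [[385. 192.]
 [387. 174.]]
base [[589.  71.]
 [756.  66.]
 [758. -55.]
 [588. -57.]]
```

View pics/w2z.png

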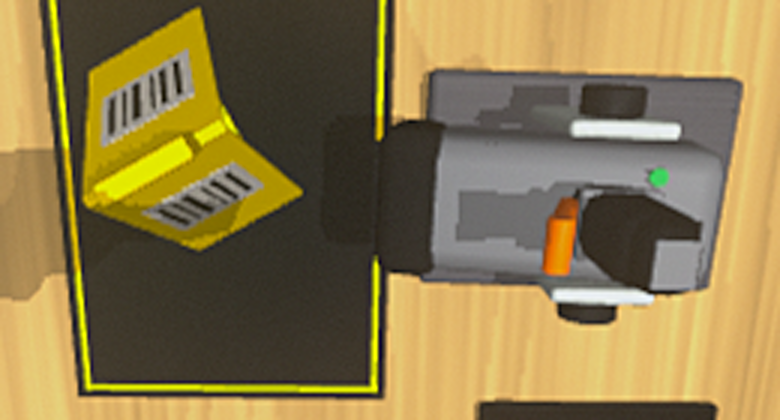

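>>> arm_command([
  {"tx":0,"ty":0.45,"tz":0.4,"wx":0,"wy":0,"wz":0},
  {"tx":0,"ty":0.45,"tz":0.4,"wx":0,"wy":0,"wz":0},
  {"tx":0,"ty":0.45,"tz":0.4,"wx":0,"wy":0,"wz":0},
  {"tx":0,"ty":0.45,"tz":0.4,"wx":0,"wy":0,"wz":0},
  {"tx":0,"ty":0,"tz":0,"wx":0,"wy":0,"wz":0},
  {"tx":0,"ty":0,"tz":0.4,"wx":0,"wy":0,"wz":0},
  {"tx":0,"ty":0,"tz":0.4,"wx":0,"wy":0,"wz":0},
  {"tx":0,"ty":0,"tz":0.4,"wx":0,"wy":0,"wz":0},
  {"tx":0,"ty":0,"tz":0.4,"wx":0,"wy":0,"wz":0},
  {"tx":0,"ty":0,"tz":0,"wx":0,"wy":0,"wz":0},
], grip=1, force=30)

```text
time: 3.48
tool_pos: [645.8, 9.0, 140.0]
eef_rot: [-0.001, 0.708, 0.707, -0.001]
ft_force: [-0.9, 0.5, 0.4]
width: 0.996
grip_force: 0.0
```

>>> arm_command([
  {"tx":0,"ty":0.16,"tz":0,"wx":0,"wy":0,"wz":0},
  {"tx":0,"ty":0,"tz":0,"wx":0,"wy":0,"wz":0},
])

```text
time: 3.72
tool_pos: [659.2, 9.4, 142.5]
eef_rot: [0.001, 0.707, 0.707, 0.001]
ft_force: [-0.6, 0.1, -0.2]
width: 1.002
grip_force: 0.0
```

>>> arm_command([
  {"tx":0,"ty":0,"tz":0,"wx":0,"wy":0,"wz":0},
  {"tx":0,"ty":0,"tz":0,"wx":0,"wy":0,"wz":0},
  {"tx":0,"ty":0,"tz":0,"wx":0,"wy":0,"wz":0},
  {"tx":0,"ty":0,"tz":0,"wx":0,"wy":0,"wz":0},
  {"tx":0,"ty":0,"tz":0,"wx":0,"wy":0,"wz":0},
  {"tx":0,"ty":0,"tz":0,"wx":0,"wy":0,"wz":0},
  {"tx":0,"ty":0,"tz":0,"wx":0,"wy":0,"wz":0},
  {"tx":0,"ty":0,"tz":0,"wx":0,"wy":0,"wz":0},
], grip=0.3, force=30)

```text
time: 4.72
tool_pos: [656.9, 10.0, 141.5]
eef_rot: [-0.0, 0.707, 0.707, -0.0]
ft_force: [-4.3, 0.5, 5.3]
width: 0.475
grip_force: 33.7
```

Width is 0.475, about 40 mm, so the trigger is home. Now I release.

>>> arm_command([
  {"tx":0,"ty":0,"tz":0,"wx":0,"wy":0,"wz":0},
  {"tx":0,"ty":0,"tz":0,"wx":0,"wy":0,"wz":0},
  {"tx":0,"ty":0,"tz":0,"wx":0,"wy":0,"wz":0},
  {"tx":0,"ty":0,"tz":0,"wx":0,"wy":0,"wz":0},
  {"tx":0,"ty":-0.16,"tz":0,"wx":0,"wy":0,"wz":0},
  {"tx":0,"ty":0,"tz":0,"wx":0,"wy":0,"wz":0},
  {"tx":0,"ty":0,"tz":-0.6,"wx":0,"wy":0,"wz":0},
  {"tx":0,"ty":0,"tz":-0.8,"wx":0,"wy":0,"wz":0},
  {"tx":0,"ty":0,"tz":-0.8,"wx":0,"wy":0,"wz":0},
  {"tx":0,"ty":0,"tz":0,"wx":0,"wy":0,"wz":0},
], grip=1)

```text
time: 5.98
tool_pos: [650.0, 9.6, 278.0]
eef_rot: [0.004, 0.707, 0.707, 0.003]
ft_force: [0.4, -0.3, -0.1]
width: 1.003
grip_force: 0.0
```

```bash
python3 -c "
from h import *
d=np.load('w2.npz');f,K,M,o=[d[k] for k in('f','K','M','o')]
z=lambda p:np.array(p)/3.+[200-.33,100-.33]
a=plane(z([[95,190],[190,148]]),K,M,o,142);print(a,np.degrees(np.arctan2(*(a[1]-a[0])[[1,0]])))
plan([465,35,270],204)"
```

```text
[[440.17743002  30.08286731 142.        ]
 [479.38072007  46.79651461 142.        ]] 23.09014042179891
pos [650.    9.6 278. ] th 90.0 d [-185.    25.4   -8. ] turn [   0.3    0.6 -114. ] rows 23
0.02 -0.13 0.00 0.00 0.00 -0.99
0.03 -0.13 0.00 0.00 0.00 -0.99
0.04 -0.13 0.00 0.00 0.00 -0.99
0.05 -0.12 0.00 0.00 0.00 -0.99
0.06 -0.12 0.00 0.00 0.00 -0.99
0.07 -0.11 0.00 0.00 0.00 -0.99
0.08 -0.11 0.00 0.00 0.00 -0.99
0.09 -0.10 0.00 0.00 0.00 -0.99
0.10 -0.09 0.00 0.00 0.00 -0.99
0.11 -0.08 0.01 0.00 0.00 -0.99
0.11 -0.07 0.01 0.00 0.00 -0.99
0.12 -0.06 0.01 0.00 0.00 -0.99
0.12 -0.05 0.01 0.00 0.00 -0.99
0.13 -0.04 0.01 0.00 0.00 -0.99
0.13 -0.03 0.01 0.00 0.00 -0.99
0.13 -0.02 0.01 0.00 0.00 -0.99
0.14 -0.01 0.01 0.00 0.00 -0.99
0.14 0.00 0.01 0.00 0.00 -0.99
0.13 0.02 0.01 0.00 0.00 -0.99
0.13 0.03 0.01 0.00 0.00 -0.99
0.13 0.04 0.01 0.00 0.00 -0.99
0.13 0.05 0.01 0.00 0.00 -0.99
0.12 0.06 0.01 0.00 0.00 -0.99
```

>>> arm_command([
  {"tx":0.1,"ty":-0.75,"tz":0,"wx":0,"wy":0,"wz":0},
  {"tx":0.1,"ty":-0.8,"tz":0,"wx":0,"wy":0,"wz":0},
  {"tx":0.1,"ty":-0.8,"tz":0,"wx":0,"wy":0,"wz":0},
  {"tx":0.1,"ty":-0.75,"tz":0,"wx":0,"wy":0,"wz":-0.6},
  {"tx":0,"ty":0,"tz":0,"wx":0,"wy":0,"wz":-1},
  {"tx":0,"ty":0,"tz":0,"wx":0,"wy":0,"wz":-1},
  {"tx":0,"ty":0,"tz":0,"wx":0,"wy":0,"wz":-1},
  {"tx":0,"ty":0,"tz":0,"wx":0,"wy":0,"wz":-1},
  {"tx":0,"ty":0,"tz":0,"wx":0,"wy":0,"wz":-1},
  {"tx":0,"ty":0,"tz":0,"wx":0,"wy":0,"wz":-1},
])

```text
time: 7.22
tool_pos: [461.4, 34.0, 271.7]
eef_rot: [-0.0, 0.476, 0.879, -0.0]
ft_force: [0.2, -0.1, 0.6]
width: 0.999
grip_force: 0.0
```

>>> arm_command([
  {"tx":0,"ty":0,"tz":0,"wx":0,"wy":0,"wz":-1},
  {"tx":0,"ty":0,"tz":0,"wx":0,"wy":0,"wz":-1},
  {"tx":0,"ty":0,"tz":0,"wx":0,"wy":0,"wz":-1},
  {"tx":0,"ty":0,"tz":0,"wx":0,"wy":0,"wz":-1},
  {"tx":0,"ty":0,"tz":0,"wx":0,"wy":0,"wz":-1},
  {"tx":0,"ty":0,"tz":0,"wx":0,"wy":0,"wz":-1},
  {"tx":0,"ty":0,"tz":0,"wx":0,"wy":0,"wz":-1},
  {"tx":0,"ty":0,"tz":0,"wx":0,"wy":0,"wz":-1},
  {"tx":0,"ty":0,"tz":0,"wx":0,"wy":0,"wz":-1},
  {"tx":0,"ty":0,"tz":0,"wx":0,"wy":0,"wz":-1},
])

```text
time: 8.48
tool_pos: [461.4, 34.0, 271.8]
eef_rot: [-0.001, 0.06, 0.998, -0.0]
ft_force: [-0.4, -0.7, 0.7]
width: 0.999
grip_force: 0.0
```

>>> arm_command([
  {"tx":0,"ty":0,"tz":0,"wx":0,"wy":0,"wz":-1},
  {"tx":0,"ty":0,"tz":0,"wx":0,"wy":0,"wz":-1},
  {"tx":0,"ty":0,"tz":0,"wx":0,"wy":0,"wz":-1},
  {"tx":0,"ty":0,"tz":0,"wx":0,"wy":0,"wz":-1},
  {"tx":0,"ty":0,"tz":0,"wx":0,"wy":0,"wz":-1},
  {"tx":0,"ty":0,"tz":0,"wx":0,"wy":0,"wz":-1},
  {"tx":0,"ty":0,"tz":0,"wx":0,"wy":0,"wz":0},
])

```text
time: 9.35
tool_pos: [461.5, 33.9, 271.9]
eef_rot: [-0.0, -0.199, 0.98, 0.0]
ft_force: [-0.4, 0.5, -0.0]
width: 0.998
grip_force: 0.0
```

Run:
```python
from h import *
f,K,M,o=cam("wrist"); cv2.imwrite("pics/w3.png",f); np.savez("w3",f=f,K=K,M=M,o=o)
print(proj([[440,30,142],[460,38,142],[479,47,142]],K,M,o).round())
plan([460,38,200],203,n=4)
```

```text
[[318. 174.]
 [318. 194.]
 [318. 214.]]
pos [461.5  33.9 272. ] th -157.1 d [ -1.5   4.1 -72. ] turn [ 0.  -0.  -0.1] rows 4
-0.00 0.02 0.30 0.00 -0.00 -0.01
-0.00 0.02 0.30 0.00 -0.00 -0.01
-0.00 0.02 0.30 0.00 -0.00 -0.01
-0.00 0.02 0.30 0.00 -0.00 -0.01
```

View pics/w3.png

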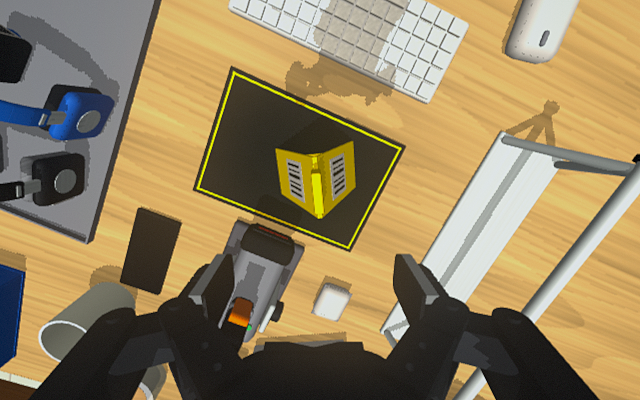

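The fin is at (317,172) to (320,217), and the prediction was (318,174) to (318,214), so they agree. The rail's bar is also visible from (640,175) to (530,312). I'll descend and grip.

>>> arm_command([
  {"tx":0,"ty":0.04,"tz":0.5,"wx":0,"wy":0,"wz":0},
  {"tx":0,"ty":0.02,"tz":0.5,"wx":0,"wy":0,"wz":0},
  {"tx":0,"ty":0,"tz":0.5,"wx":0,"wy":0,"wz":0},
  {"tx":0,"ty":0,"tz":0.5,"wx":0,"wy":0,"wz":0},
  {"tx":0,"ty":0,"tz":0.25,"wx":0,"wy":0,"wz":0},
  {"tx":0,"ty":0,"tz":0.18,"wx":0,"wy":0,"wz":0},
  {"tx":0,"ty":0,"tz":0,"wx":0,"wy":0,"wz":0},
])

```text
time: 10.28
tool_pos: [460.4, 37.2, 126.7]
eef_rot: [-0.0, -0.199, 0.98, 0.0]
ft_force: [-1.1, 0.9, 0.8]
width: 1.002
grip_force: 0.0
```

>>> arm_command([
  {"tx":0,"ty":0,"tz":0,"wx":0,"wy":0,"wz":0},
  {"tx":0,"ty":0,"tz":0,"wx":0,"wy":0,"wz":0},
  {"tx":0,"ty":0,"tz":0,"wx":0,"wy":0,"wz":0},
  {"tx":0,"ty":0,"tz":0,"wx":0,"wy":0,"wz":0},
  {"tx":0,"ty":0,"tz":0,"wx":0,"wy":0,"wz":0},
  {"tx":0,"ty":0,"tz":0,"wx":0,"wy":0,"wz":0},
  {"tx":0,"ty":0,"tz":0,"wx":0,"wy":0,"wz":0},
  {"tx":0,"ty":0,"tz":0,"wx":0,"wy":0,"wz":0},
], grip=0, force=50)

```text
time: 11.28
tool_pos: [460.7, 37.2, 127.0]
eef_rot: [0.0, -0.199, 0.98, -0.0]
ft_force: [-0.6, -0.0, 3.0]
width: 0.103
grip_force: 51.9
```

Run:
```python
from h import *
d=np.load('w3.npz');f,K,M,o=[d[k] for k in('f','K','M','o')]
g=cv2.cvtColor(f,cv2.COLOR_BGR2GRAY)
# bar upper-left edge / lower-right edge along rows: profile print via gradient
for r in(200,240,280):
    print(r,g[r,500:640:3].tolist(), proj([[x,316,152] for x in(400,500,600)],K,M,o).round().tolist() if r==200 else '')
```

```text
200 [184, 227, 226, 227, 227, 225, 227, 226, 227, 226, 227, 226, 210, 184, 189, 193, 195, 195, 196, 196, 196, 194, 191, 190, 193, 191, 193, 195, 193, 188, 185, 181, 178, 177, 183, 193, 66, 85, 124, 158, 188, 222, 226, 225, 227, 178, 182] [[584.0, 245.0], [526.0, 318.0], [478.0, 378.0]]
240 [227, 226, 228, 186, 190, 192, 191, 191, 184, 180, 185, 188, 186, 188, 186, 176, 171, 174, 179, 184, 183, 161, 160, 173, 184, 170, 76, 105, 144, 178, 210, 227, 226, 227, 182, 182, 176, 168, 173, 173, 168, 167, 168, 166, 168, 175, 182] 
280 [172, 167, 169, 173, 174, 175, 176, 184, 178, 184, 184, 189, 190, 194, 196, 96, 85, 127, 166, 196, 226, 226, 225, 203, 186, 186, 186, 185, 180, 173, 171, 176, 187, 188, 174, 169, 173, 175, 177, 168, 161, 167, 172, 179, 183, 184, 180]
```

>>> arm_command([
  {"tx":0,"ty":0,"tz":-0.3,"wx":0,"wy":0,"wz":0},
  {"tx":0,"ty":0,"tz":-0.6,"wx":0,"wy":0,"wz":0},
  {"tx":0,"ty":0,"tz":-0.6,"wx":0,"wy":0,"wz":0},
  {"tx":0,"ty":0,"tz":-0.6,"wx":0,"wy":0,"wz":0},
  {"tx":0,"ty":0,"tz":-0.6,"wx":0,"wy":0,"wz":0},
  {"tx":0,"ty":0,"tz":-0.4,"wx":0,"wy":0,"wz":0},
  {"tx":0,"ty":0,"tz":0,"wx":0,"wy":0,"wz":0},
])

```text
time: 12.15
tool_pos: [461.4, 37.1, 314.0]
eef_rot: [0.001, -0.199, 0.98, -0.001]
ft_force: [0.2, -0.9, -1.9]
width: 0.098
grip_force: 51.4
```

Run:
```python
from h import *
d=np.load('w3.npz');f,K,M,o=[d[k] for k in('f','K','M','o')]
print(plane([[621,200],[589.5,240],[556,280]],K,M,o,152).round(1))
plan([595,316,312],180,n=10)
```

```text
[[345.6 316.4 152. ]
 [392.7 317.  152. ]
 [445.6 315.6 152. ]]
pos [461.4  37.1 314. ] th -157.0 d [133.6 278.9  -2. ] turn [-0.1  0.1 23. ] rows 10
-0.39 0.34 0.00 -0.00 0.00 0.46
-0.37 0.36 0.00 -0.00 0.00 0.46
-0.36 0.37 0.00 -0.00 0.00 0.46
-0.34 0.38 0.00 -0.00 0.00 0.46
-0.33 0.40 0.00 -0.00 0.00 0.46
-0.31 0.41 0.00 -0.00 0.00 0.46
-0.29 0.42 0.00 -0.00 0.00 0.46
-0.28 0.43 0.00 -0.00 0.00 0.46
-0.26 0.45 0.00 -0.00 0.00 0.46
-0.24 0.46 0.00 -0.00 0.00 0.46
```

Weight is 1.9 N, so the sign is held. The bar measures y≈316 along its length.

>>> arm_command([
  {"tx":-0.39,"ty":0.34,"tz":0,"wx":0,"wy":0,"wz":0.46},
  {"tx":-0.37,"ty":0.36,"tz":0,"wx":0,"wy":0,"wz":0.46},
  {"tx":-0.36,"ty":0.37,"tz":0,"wx":0,"wy":0,"wz":0.46},
  {"tx":-0.34,"ty":0.38,"tz":0,"wx":0,"wy":0,"wz":0.46},
  {"tx":-0.33,"ty":0.4,"tz":0,"wx":0,"wy":0,"wz":0.46},
  {"tx":-0.31,"ty":0.41,"tz":0,"wx":0,"wy":0,"wz":0.46},
  {"tx":-0.29,"ty":0.42,"tz":0,"wx":0,"wy":0,"wz":0.46},
  {"tx":-0.28,"ty":0.43,"tz":0,"wx":0,"wy":0,"wz":0.46},
  {"tx":-0.26,"ty":0.45,"tz":0,"wx":0,"wy":0,"wz":0.46},
  {"tx":-0.24,"ty":0.46,"tz":0,"wx":0,"wy":0,"wz":0.46},
])

```text
time: 13.4
tool_pos: [594.2, 316.7, 310.2]
eef_rot: [-0.002, 0.001, 1.0, -0.001]
ft_force: [0.4, -1.0, -1.3]
width: 0.102
grip_force: 51.4
```

>>> arm_command([
  {"tx":0,"ty":0,"tz":0,"wx":0,"wy":0,"wz":0},
  {"tx":0,"ty":0,"tz":0,"wx":0,"wy":0,"wz":0},
])

```text
time: 13.65
tool_pos: [593.7, 315.6, 311.0]
eef_rot: [-0.001, -0.0, 1.0, -0.001]
ft_force: [-0.0, -1.2, -0.9]
width: 0.103
grip_force: 51.4
```

Run:
```python
from h import *
f,K,M,o=cam("wrist"); cv2.imwrite("pics/w4.png",f); np.savez("w4",f=f,K=K,M=M,o=o)
print(proj([[x,316,152] for x in(305,400,500,600,695)],K,M,o).round())
plan([595,316,200],180,n=4)
```

```text
[[ 314. -161.]
 [ 314.  -19.]
 [ 314.   98.]
 [ 314.  192.]
 [ 314.  266.]]
pos [593.8 315.4 311.7] th 180.0 d [   1.2    0.6 -111.7] turn [-0.1 -0.1 -0. ] rows 4
-0.01 0.00 0.47 -0.00 -0.01 -0.00
-0.01 0.00 0.47 -0.00 -0.01 -0.00
-0.01 0.00 0.47 -0.00 -0.01 -0.00
-0.01 0.00 0.47 -0.00 -0.01 -0.00
```

View pics/w4.png

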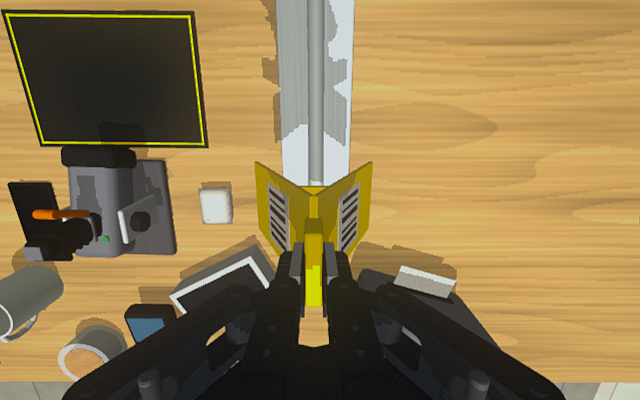

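The sign is straight, with the bar at column 315 directly under the ridge. I lower it.

>>> arm_command([
  {"tx":0,"ty":0,"tz":0.5,"wx":0,"wy":0,"wz":0},
  {"tx":0,"ty":0,"tz":0.5,"wx":0,"wy":0,"wz":0},
  {"tx":0,"ty":0,"tz":0.5,"wx":0,"wy":0,"wz":0},
  {"tx":0,"ty":0,"tz":0.35,"wx":0,"wy":0,"wz":0},
  {"tx":0,"ty":0,"tz":0.17,"wx":0,"wy":0,"wz":0},
  {"tx":0,"ty":0,"tz":0,"wx":0,"wy":0,"wz":0},
])

```text
time: 14.45
tool_pos: [593.8, 315.3, 191.4]
eef_rot: [-0.0, 0.0, 1.0, -0.0]
ft_force: [0.2, -0.0, -0.9]
width: 0.104
grip_force: 51.3
```

>>> arm_command([
  {"tx":0,"ty":0,"tz":0.03,"wx":0,"wy":0,"wz":0},
  {"tx":0,"ty":0,"tz":0,"wx":0,"wy":0,"wz":0},
])

```text
time: 14.7
tool_pos: [594.7, 316.2, 190.8]
eef_rot: [0.001, 0.0, 1.0, 0.0]
ft_force: [-0.0, -0.8, -1.8]
width: 0.102
grip_force: 51.3
```

>>> arm_command([
  {"tx":0,"ty":0,"tz":0.03,"wx":0,"wy":0,"wz":0},
  {"tx":0,"ty":0,"tz":0,"wx":0,"wy":0,"wz":0},
])

```text
time: 14.95
tool_pos: [594.7, 316.3, 188.8]
eef_rot: [0.001, 0.0, 1.0, 0.0]
ft_force: [-0.1, -0.1, 1.8]
width: 0.101
grip_force: 51.8
```

>>> arm_command([
  {"tx":0,"ty":0,"tz":0,"wx":0,"wy":0,"wz":0},
  {"tx":0,"ty":0,"tz":0,"wx":0,"wy":0,"wz":0},
  {"tx":0,"ty":0,"tz":0,"wx":0,"wy":0,"wz":0},
  {"tx":0,"ty":0,"tz":0,"wx":0,"wy":0,"wz":0},
  {"tx":0,"ty":0,"tz":0,"wx":0,"wy":0,"wz":0},
], grip=1)

```text
time: 15.58
tool_pos: [594.3, 316.0, 188.0]
eef_rot: [0.0, 0.0, 1.0, -0.0]
ft_force: [0.2, 0.6, 0.2]
width: 0.999
grip_force: 0.0
```

>>> arm_command([
  {"tx":0,"ty":0,"tz":-0.4,"wx":0,"wy":0,"wz":0},
  {"tx":0,"ty":0,"tz":-0.6,"wx":0,"wy":0,"wz":0},
  {"tx":0,"ty":0,"tz":-0.6,"wx":0,"wy":0,"wz":0},
  {"tx":0,"ty":0,"tz":-0.6,"wx":0,"wy":0,"wz":0},
  {"tx":0,"ty":0,"tz":0,"wx":0,"wy":0,"wz":0},
])

```text
time: 16.2
tool_pos: [595.4, 316.5, 323.8]
eef_rot: [0.003, 0.0, 1.0, 0.001]
ft_force: [-0.2, 0.6, -0.3]
width: 1.002
grip_force: 0.0
```

Run:
```python
from h import *
a,*_=cam("wrist"); np.save("w5",a)
f,K,M,o=cam("side"); f2,K2,M2,o2=cam("top")
b=f2[125:275,175:435]
c=f[200:400,80:400]
out=np.zeros((500,800,3),np.uint8)
out[:250,:400]=cv2.resize(a,(400,250)); out[:250,400:]=cv2.resize(c,(400,250)); out[250:,:433]=cv2.resize(b,(433,250))
cv2.imwrite("pics/m5.png",out)
z=f2
plan([560,-330,330],90)
```

```text
pos [594.1 316.  319. ] th 180.0 d [ -34.1 -646.    11. ] turn [-0.1 -0.  90. ] rows 18
0.03 -0.60 -0.01 -0.00 -0.00 1.00
-0.02 -0.60 -0.01 -0.00 -0.00 1.00
-0.07 -0.59 -0.01 -0.00 -0.00 1.00
-0.12 -0.59 -0.01 -0.00 -0.00 1.00
-0.17 -0.57 -0.01 -0.00 -0.00 1.00
-0.22 -0.56 -0.01 -0.00 -0.00 1.00
-0.27 -0.53 -0.01 -0.00 -0.00 1.00
-0.32 -0.51 -0.01 -0.00 -0.00 1.00
-0.36 -0.48 -0.01 -0.00 -0.00 1.00
-0.40 -0.45 -0.01 -0.00 -0.00 1.00
-0.44 -0.41 -0.01 -0.00 -0.00 1.00
-0.47 -0.37 -0.01 -0.00 -0.00 1.00
-0.50 -0.33 -0.01 -0.00 -0.00 1.00
-0.53 -0.28 -0.01 -0.00 -0.00 1.00
-0.55 -0.23 -0.01 -0.00 -0.00 1.00
-0.57 -0.19 -0.01 -0.00 -0.00 1.00
-0.58 -0.13 -0.01 -0.00 -0.00 1.00
-0.59 -0.08 -0.01 -0.00 -0.00 1.00
```

View pics/m5.png

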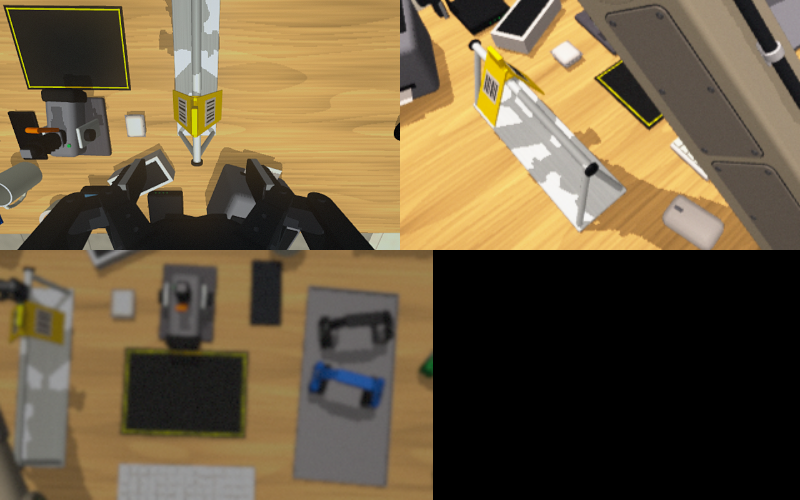

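The sign sits astride the bar near its far end (crop (195,110)), and the mat is clear. Next is the tray.

>>> arm_command([
  {"tx":0.03,"ty":-0.6,"tz":0,"wx":0,"wy":0,"wz":1},
  {"tx":-0.02,"ty":-0.6,"tz":-0.02,"wx":0,"wy":0,"wz":1},
  {"tx":-0.07,"ty":-0.59,"tz":-0.02,"wx":0,"wy":0,"wz":1},
  {"tx":-0.12,"ty":-0.59,"tz":-0.02,"wx":0,"wy":0,"wz":1},
  {"tx":-0.17,"ty":-0.57,"tz":-0.02,"wx":0,"wy":0,"wz":1},
  {"tx":-0.22,"ty":-0.56,"tz":-0.02,"wx":0,"wy":0,"wz":1},
  {"tx":-0.27,"ty":-0.53,"tz":-0.02,"wx":0,"wy":0,"wz":1},
  {"tx":-0.32,"ty":-0.51,"tz":-0.02,"wx":0,"wy":0,"wz":1},
  {"tx":-0.36,"ty":-0.48,"tz":0,"wx":0,"wy":0,"wz":1},
  {"tx":-0.4,"ty":-0.45,"tz":0,"wx":0,"wy":0,"wz":1},
])

```text
time: 17.6
tool_pos: [573.2, -43.9, 326.7]
eef_rot: [-0.001, 0.424, 0.906, -0.0]
ft_force: [0.2, -0.3, -0.2]
width: 0.997
grip_force: 0.0
```

>>> arm_command([
  {"tx":-0.44,"ty":-0.41,"tz":0,"wx":0,"wy":0,"wz":1},
  {"tx":-0.47,"ty":-0.37,"tz":0,"wx":0,"wy":0,"wz":1},
  {"tx":-0.5,"ty":-0.33,"tz":0,"wx":0,"wy":0,"wz":1},
  {"tx":-0.53,"ty":-0.28,"tz":0,"wx":0,"wy":0,"wz":1},
  {"tx":-0.55,"ty":-0.23,"tz":0,"wx":0,"wy":0,"wz":1},
  {"tx":-0.57,"ty":-0.19,"tz":0,"wx":0,"wy":0,"wz":1},
  {"tx":-0.58,"ty":-0.13,"tz":0,"wx":0,"wy":0,"wz":1},
  {"tx":-0.59,"ty":-0.08,"tz":0,"wx":0,"wy":0,"wz":1},
  {"tx":0,"ty":0,"tz":0,"wx":0,"wy":0,"wz":0},
  {"tx":0,"ty":0,"tz":0,"wx":0,"wy":0,"wz":0},
])

```text
time: 18.85
tool_pos: [558.6, -329.0, 327.2]
eef_rot: [-0.001, 0.707, 0.707, -0.0]
ft_force: [-0.0, 0.5, 0.4]
width: 1.0
grip_force: 0.0
```

Run:
```python
from h import *
f,K,M,o=cam("wrist"); cv2.imwrite("pics/w6.png",f); np.savez("w6",f=f,K=K,M=M,o=o); print(pose()[0])
print(proj([[496,-321,155],[613,-345,155]],K,M,o).round())
```

```text
[ 558.86334238 -328.61083898  327.73662812]
[[260. 177.]
 [360. 196.]]
```

View pics/w6.png

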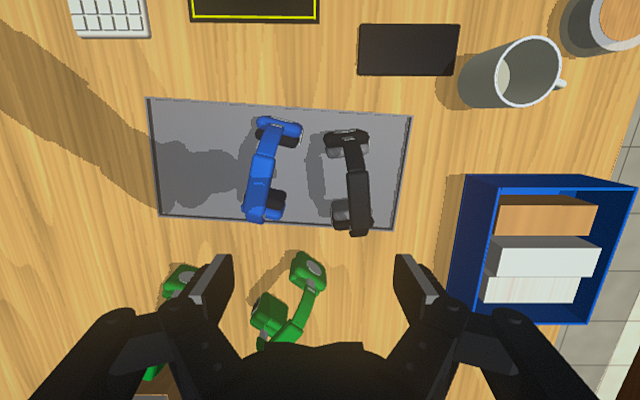

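Blue's crown is around (261,182) and black's around (356,185). The phone is at (408,50), well clear. A zoom will give the exact crown ends.

Run:
```python
from h import *
d=np.load('w6.npz');f=d['f']
g=np.clip(f.astype(float)*1.8,0,255).astype(np.uint8)
cv2.imwrite("pics/w6z.png",cv2.resize(g[105:245,230:390],None,fx=4,fy=4,interpolation=cv2.INTER_CUBIC))
```

```text
(no output)
```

View pics/w6z.png

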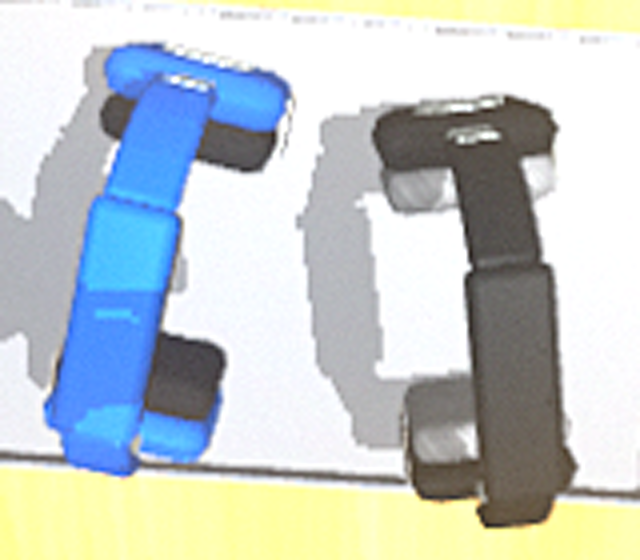

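Blue crown corners in the zoom are (97,197), (180,205), (138,440), (55,430). Black's are (470,266), (550,266), (558,496), (480,498).

Run:
```python
from h import *
d=np.load('w6.npz');f,K,M,o=[d[k] for k in('f','K','M','o')]
for n,c in dict(blue=[(97,197),(180,205),(138,440),(55,430)],black=[(470,266),(550,266),(558,496),(480,498)]).items():
    p=np.array(c)/4.+[230-.4,105-.4]; P=plane(p,K,M,o,158)[:,:2]
    a=(P[0]+P[1])/2;b=(P[2]+P[3])/2;v=a-b
    print(n,P.mean(0).round(1),"len",np.linalg.norm(v).round(),"wid",np.linalg.norm(P[1]-P[0]).round(),np.linalg.norm(P[2]-P[3]).round(),"y-axis dir deg",np.degrees(np.arctan2(v[1],v[0])).round(1))
```

```text
blue [ 494.8 -330.5] len 72.0 wid 23.0 25.0 y-axis dir deg 76.8
black [ 611.1 -349.7] len 72.0 wid 23.0 24.0 y-axis dir deg 95.0
```

>>> arm_command([
  {"tx":-0.01,"ty":-0.53,"tz":0.2,"wx":0,"wy":0,"wz":0},
  {"tx":-0.02,"ty":-0.54,"tz":0.4,"wx":0,"wy":0,"wz":0.65},
  {"tx":0,"ty":0,"tz":0.5,"wx":0,"wy":0,"wz":0.65},
  {"tx":0,"ty":0,"tz":0.5,"wx":0,"wy":0,"wz":0.65},
  {"tx":0,"ty":0,"tz":0.4,"wx":0,"wy":0,"wz":0.65},
  {"tx":0,"ty":0,"tz":0.4,"wx":0,"wy":0,"wz":0},
  {"tx":0,"ty":0,"tz":0,"wx":0,"wy":0,"wz":0},
])

```text
time: 19.77
tool_pos: [493.9, -329.1, 182.8]
eef_rot: [-0.002, 0.782, 0.623, -0.0]
ft_force: [-0.3, -0.2, 1.2]
width: 1.004
grip_force: 0.0
```

Run:
```python
from h import *
f,K,M,o=cam("wrist"); cv2.imwrite("pics/w7.png",f)
plan([494.8,-330.5,142],76.8,n=3)
hsv=cv2.cvtColor(f,cv2.COLOR_BGR2HSV)
m=cv2.inRange(hsv,(100,120,60),(125,255,255));m[:,420:]=0;m[:100]=0
for y in range(120,260,20):
    x=np.nonzero(m[y])[0]; print(y,x.min() if len(x) else 0,x.max() if len(x) else 0)
print(proj([[494.8,-330.5,158]],K,M,o))
```

```text
pos [ 494.6 -329.9  184.3] th 77.1 d [  0.2  -0.6 -42.3] turn [-0.1 -0.   0.3] rows 3
-0.00 0.00 0.24 -0.00 -0.00 0.02
-0.00 0.00 0.24 -0.00 -0.00 0.02
-0.00 0.00 0.24 -0.00 -0.00 0.02
120 294 296
140 285 347
160 300 330
180 299 330
200 295 333
220 294 333
240 294 332
[[315.50023612 239.14808665]]
```

>>> arm_command([
  {"tx":0,"ty":0,"tz":0.3,"wx":0,"wy":0,"wz":0},
  {"tx":0,"ty":0,"tz":0.25,"wx":0,"wy":0,"wz":0},
  {"tx":0,"ty":0,"tz":0.15,"wx":0,"wy":0,"wz":0},
  {"tx":0,"ty":0,"tz":0,"wx":0,"wy":0,"wz":0},
])

```text
time: 20.32
tool_pos: [494.6, -331.1, 142.0]
eef_rot: [-0.001, 0.783, 0.622, -0.0]
ft_force: [0.1, 0.5, -0.3]
width: 1.001
grip_force: 0.0
```

>>> arm_command([
  {"tx":0,"ty":0,"tz":0,"wx":0,"wy":0,"wz":0},
  {"tx":0,"ty":0,"tz":0,"wx":0,"wy":0,"wz":0},
  {"tx":0,"ty":0,"tz":0,"wx":0,"wy":0,"wz":0},
  {"tx":0,"ty":0,"tz":0,"wx":0,"wy":0,"wz":0},
  {"tx":0,"ty":0,"tz":0,"wx":0,"wy":0,"wz":0},
  {"tx":0,"ty":0,"tz":0,"wx":0,"wy":0,"wz":0},
  {"tx":0,"ty":0,"tz":0,"wx":0,"wy":0,"wz":0},
], grip=0, force=45)

```text
time: 21.2
tool_pos: [494.9, -331.7, 143.0]
eef_rot: [0.0, 0.783, 0.622, -0.0]
ft_force: [-2.4, -1.1, 4.7]
width: 0.294
grip_force: 46.1
```

```bash
python3 -c "
from h import *
plan([425,10,300],90)"
```

```text
pos [ 494.9 -331.7  143. ] th 77.0 d [-69.9 341.7 157. ] turn [  0.   0. -13.] rows 10
0.53 -0.24 -0.26 0.00 0.00 -0.26
0.53 -0.23 -0.26 0.00 0.00 -0.26
0.54 -0.22 -0.26 0.00 0.00 -0.26
0.54 -0.21 -0.26 0.00 0.00 -0.26
0.55 -0.19 -0.26 0.00 0.00 -0.26
0.55 -0.18 -0.26 0.00 0.00 -0.26
0.56 -0.17 -0.26 0.00 0.00 -0.26
0.56 -0.16 -0.26 0.00 0.00 -0.26
0.56 -0.14 -0.26 0.00 0.00 -0.26
0.57 -0.13 -0.26 0.00 0.00 -0.26
```

>>> arm_command([
  {"tx":0,"ty":0,"tz":-0.4,"wx":0,"wy":0,"wz":0},
  {"tx":0,"ty":0,"tz":-0.5,"wx":0,"wy":0,"wz":0},
  {"tx":0,"ty":0,"tz":-0.5,"wx":0,"wy":0,"wz":0},
  {"tx":0,"ty":0,"tz":0,"wx":0,"wy":0,"wz":0},
])

```text
time: 21.7
tool_pos: [496.0, -332.1, 228.0]
eef_rot: [0.002, 0.783, 0.623, 0.0]
ft_force: [-0.5, -0.5, -2.1]
width: 0.296
grip_force: 45.2
```

>>> arm_command([
  {"tx":0.53,"ty":-0.24,"tz":0,"wx":0,"wy":0,"wz":-0.26},
  {"tx":0.53,"ty":-0.23,"tz":0,"wx":0,"wy":0,"wz":-0.26},
  {"tx":0.54,"ty":-0.22,"tz":0,"wx":0,"wy":0,"wz":-0.26},
  {"tx":0.54,"ty":-0.21,"tz":0,"wx":0,"wy":0,"wz":-0.26},
  {"tx":0.55,"ty":-0.19,"tz":0,"wx":0,"wy":0,"wz":-0.26},
  {"tx":0.55,"ty":-0.18,"tz":0,"wx":0,"wy":0,"wz":-0.26},
  {"tx":0.56,"ty":-0.17,"tz":0,"wx":0,"wy":0,"wz":-0.26},
  {"tx":0.56,"ty":-0.16,"tz":0,"wx":0,"wy":0,"wz":-0.26},
  {"tx":0.56,"ty":-0.14,"tz":0,"wx":0,"wy":0,"wz":-0.26},
  {"tx":0.57,"ty":-0.13,"tz":0,"wx":0,"wy":0,"wz":-0.26},
])

```text
time: 22.95
tool_pos: [423.1, 11.4, 224.4]
eef_rot: [-0.001, 0.707, 0.707, -0.001]
ft_force: [-0.1, 0.3, -2.9]
width: 0.292
grip_force: 45.0
```

>>> arm_command([
  {"tx":0,"ty":0,"tz":0,"wx":0,"wy":0,"wz":0},
  {"tx":0,"ty":0,"tz":0,"wx":0,"wy":0,"wz":0},
  {"tx":0,"ty":0,"tz":0.5,"wx":0,"wy":0,"wz":0},
  {"tx":0,"ty":0,"tz":0.5,"wx":0,"wy":0,"wz":0},
  {"tx":0,"ty":0,"tz":0.25,"wx":0,"wy":0,"wz":0},
  {"tx":0,"ty":0,"tz":0,"wx":0,"wy":0,"wz":0},
])

```text
time: 23.7
tool_pos: [423.3, 9.5, 149.8]
eef_rot: [-0.001, 0.708, 0.706, -0.001]
ft_force: [0.2, -1.0, -1.4]
width: 0.292
grip_force: 45.0
```

>>> arm_command([
  {"tx":0,"ty":0,"tz":0.07,"wx":0,"wy":0,"wz":0},
  {"tx":0,"ty":0,"tz":0.03,"wx":0,"wy":0,"wz":0},
  {"tx":0,"ty":0,"tz":0,"wx":0,"wy":0,"wz":0},
])

```text
time: 24.08
tool_pos: [424.7, 10.0, 145.8]
eef_rot: [0.0, 0.707, 0.707, 0.0]
ft_force: [0.3, 0.1, -1.8]
width: 0.287
grip_force: 45.0
```

>>> arm_command([
  {"tx":0,"ty":0,"tz":0.04,"wx":0,"wy":0,"wz":0},
  {"tx":0,"ty":0,"tz":0,"wx":0,"wy":0,"wz":0},
])

```text
time: 24.32
tool_pos: [424.3, 10.2, 143.0]
eef_rot: [0.0, 0.707, 0.707, -0.0]
ft_force: [-0.8, -0.3, -2.1]
width: 0.291
grip_force: 45.0
```

>>> arm_command([
  {"tx":0,"ty":0,"tz":0,"wx":0,"wy":0,"wz":0},
  {"tx":0,"ty":0,"tz":0,"wx":0,"wy":0,"wz":0},
  {"tx":0,"ty":0,"tz":0,"wx":0,"wy":0,"wz":0},
  {"tx":0,"ty":0,"tz":0,"wx":0,"wy":0,"wz":0},
  {"tx":0,"ty":0,"tz":0,"wx":0,"wy":0,"wz":0},
], grip=1)

```text
time: 24.95
tool_pos: [424.4, 10.1, 143.1]
eef_rot: [0.0, 0.707, 0.707, 0.0]
ft_force: [0.3, 0.0, -0.3]
width: 1.001
grip_force: 0.0
```

>>> arm_command([
  {"tx":0,"ty":0,"tz":-0.3,"wx":0,"wy":0,"wz":0},
  {"tx":0,"ty":0,"tz":-0.6,"wx":0,"wy":0,"wz":0},
  {"tx":0,"ty":0,"tz":-0.6,"wx":0,"wy":0,"wz":0},
  {"tx":0,"ty":0,"tz":-0.5,"wx":0,"wy":0,"wz":0},
  {"tx":0,"ty":0,"tz":0,"wx":0,"wy":0,"wz":0},
])

```text
time: 25.58
tool_pos: [425.9, 9.9, 265.3]
eef_rot: [0.002, 0.707, 0.707, 0.001]
ft_force: [1.1, 0.0, -0.1]
width: 1.003
grip_force: 0.0
```

```bash
python3 -c "
from h import *
plan([610,-348,260],95)"
```

```text
pos [425.9   9.9 265.3] th 90.0 d [ 184.1 -357.9   -5.3] turn [ 0.3  0.1 -5. ] rows 10
-0.60 0.31 0.01 0.01 0.00 -0.10
-0.60 0.30 0.01 0.01 0.00 -0.10
-0.60 0.30 0.01 0.01 0.00 -0.10
-0.60 0.29 0.01 0.01 0.00 -0.10
-0.61 0.29 0.01 0.01 0.00 -0.10
-0.61 0.28 0.01 0.01 0.00 -0.10
-0.61 0.28 0.01 0.01 0.00 -0.10
-0.61 0.27 0.01 0.01 0.00 -0.10
-0.62 0.26 0.01 0.01 0.00 -0.10
-0.62 0.26 0.01 0.01 0.00 -0.10
```

>>> arm_command([
  {"tx":-0.6,"ty":0.31,"tz":0,"wx":0,"wy":0,"wz":-0.1},
  {"tx":-0.6,"ty":0.3,"tz":0,"wx":0,"wy":0,"wz":-0.1},
  {"tx":-0.6,"ty":0.3,"tz":0,"wx":0,"wy":0,"wz":-0.1},
  {"tx":-0.6,"ty":0.29,"tz":0,"wx":0,"wy":0,"wz":-0.1},
  {"tx":-0.61,"ty":0.29,"tz":0,"wx":0,"wy":0,"wz":-0.1},
  {"tx":-0.61,"ty":0.28,"tz":0,"wx":0,"wy":0,"wz":-0.1},
  {"tx":-0.61,"ty":0.28,"tz":0,"wx":0,"wy":0,"wz":-0.1},
  {"tx":-0.61,"ty":0.27,"tz":0,"wx":0,"wy":0,"wz":-0.1},
  {"tx":-0.62,"ty":0.26,"tz":0,"wx":0,"wy":0,"wz":-0.1},
  {"tx":-0.62,"ty":0.26,"tz":0,"wx":0,"wy":0,"wz":-0.1},
])

```text
time: 26.82
tool_pos: [609.2, -348.9, 261.3]
eef_rot: [-0.001, 0.676, 0.737, -0.0]
ft_force: [0.5, -0.5, 0.0]
width: 1.001
grip_force: 0.0
```

>>> arm_command([
  {"tx":0,"ty":0,"tz":0,"wx":0,"wy":0,"wz":0},
  {"tx":0,"ty":0,"tz":0,"wx":0,"wy":0,"wz":0},
])

```text
time: 27.08
tool_pos: [608.5, -347.3, 261.6]
eef_rot: [-0.001, 0.676, 0.737, -0.0]
ft_force: [0.3, 0.3, 0.9]
width: 1.0
grip_force: 0.0
```

Run:
```python
from h import *
f,K,M,o=cam("wrist"); cv2.imwrite("pics/w8.png",f); np.savez("w8",f=f,K=K,M=M,o=o)
P=[[611.1+s*13,-349.7+t*37,158] for s,t in((-1,1),(1,1),(1,-1),(-1,-1))]
print(proj(P,K,M,o).round().tolist())
plan([611,-349.7,180],95,n=3)
```

```text
[[306.0, 164.0], [335.0, 166.0], [326.0, 241.0], [300.0, 239.0]]
pos [ 608.5 -346.9  262.4] th 95.0 d [  2.5  -2.8 -82.4] turn [-0.1 -0.1  0. ] rows 3
-0.02 0.01 0.46 -0.00 -0.00 0.00
-0.02 0.01 0.46 -0.00 -0.00 0.00
-0.02 0.01 0.46 -0.00 -0.00 0.00
```

View pics/w8.png

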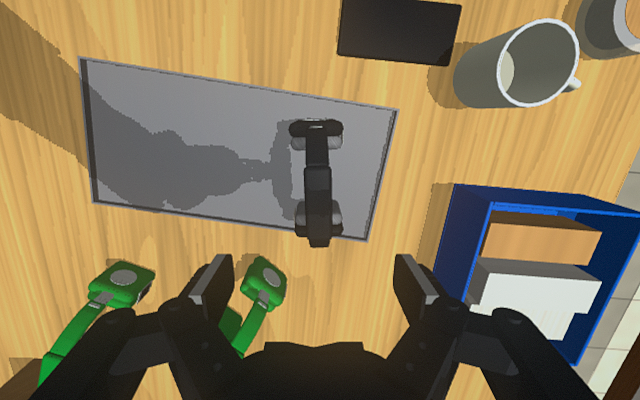

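Black's crown spans (303–331,166) to (308–331,240), matching the prediction. I descend and grip.

>>> arm_command([
  {"tx":-0.03,"ty":0.02,"tz":0.4,"wx":0,"wy":0,"wz":0},
  {"tx":-0.02,"ty":0.02,"tz":0.5,"wx":0,"wy":0,"wz":0},
  {"tx":0,"ty":0,"tz":0.5,"wx":0,"wy":0,"wz":0},
  {"tx":0,"ty":0,"tz":0.4,"wx":0,"wy":0,"wz":0},
  {"tx":0,"ty":0,"tz":0.2,"wx":0,"wy":0,"wz":0},
  {"tx":0,"ty":0,"tz":0,"wx":0,"wy":0,"wz":0},
])

```text
time: 27.88
tool_pos: [611.2, -349.6, 143.0]
eef_rot: [-0.001, 0.675, 0.737, -0.0]
ft_force: [-0.4, -0.6, -0.5]
width: 1.005
grip_force: 0.0
```

>>> arm_command([
  {"tx":0,"ty":0,"tz":0,"wx":0,"wy":0,"wz":0},
  {"tx":0,"ty":0,"tz":0,"wx":0,"wy":0,"wz":0},
  {"tx":0,"ty":0,"tz":0,"wx":0,"wy":0,"wz":0},
  {"tx":0,"ty":0,"tz":0,"wx":0,"wy":0,"wz":0},
  {"tx":0,"ty":0,"tz":0,"wx":0,"wy":0,"wz":0},
  {"tx":0,"ty":0,"tz":0,"wx":0,"wy":0,"wz":0},
  {"tx":0,"ty":0,"tz":0,"wx":0,"wy":0,"wz":0},
], grip=0, force=45)

```text
time: 28.75
tool_pos: [612.3, -351.0, 144.0]
eef_rot: [0.001, 0.676, 0.737, 0.0]
ft_force: [1.4, -0.2, 4.7]
width: 0.294
grip_force: 46.5
```

>>> arm_command([
  {"tx":0,"ty":0,"tz":-0.4,"wx":0,"wy":0,"wz":0},
  {"tx":0,"ty":0,"tz":-0.5,"wx":0,"wy":0,"wz":0},
  {"tx":0,"ty":0,"tz":-0.5,"wx":0,"wy":0,"wz":0},
  {"tx":0,"ty":0,"tz":0,"wx":0,"wy":0,"wz":0},
])

```text
time: 29.25
tool_pos: [612.2, -351.2, 228.6]
eef_rot: [0.001, 0.676, 0.737, -0.0]
ft_force: [0.0, -0.9, -2.9]
width: 0.292
grip_force: 45.7
```

Run:
```python
from h import *
f,K,M,o=cam("top"); hsv=cv2.cvtColor(f,cv2.COLOR_BGR2HSV)
m=cv2.inRange(hsv,(100,120,50),(125,255,255)); m[:,:200]=0;m[:,430:]=0;m[:130]=0
c=max(cv2.findContours(m,0,1)[0],key=cv2.contourArea); (x,y),s,a=cv2.minAreaRect(c)
print("blue",x,y,s,a,plane([[x,y]],K,M,o,140))
plan([517,10,228],90)
```

```text
blue 299.6585693359375 219.42684936523438 (24.363107681274414, 15.148855209350586) 38.65980911254883 [[429.75904406 -48.46600105 140.        ]]
pos [ 611.6 -350.8  226.6] th 95.0 d [-94.6 360.8   1.4] turn [-0.  0.  5.] rows 10
0.61 -0.10 -0.00 -0.00 0.00 0.10
0.61 -0.11 -0.00 -0.00 0.00 0.10
0.61 -0.12 -0.00 -0.00 0.00 0.10
0.61 -0.12 -0.00 -0.00 0.00 0.10
0.61 -0.13 -0.00 -0.00 0.00 0.10
0.61 -0.13 -0.00 -0.00 0.00 0.10
0.61 -0.14 -0.00 -0.00 0.00 0.10
0.61 -0.14 -0.00 -0.00 0.00 0.10
0.60 -0.15 -0.00 -0.00 0.00 0.10
0.60 -0.15 -0.00 -0.00 0.00 0.10
```

Run:
```python
from h import *
f,*_=cam("top"); g,*_=cam("side")
out=np.zeros((400,800,3),np.uint8)
out[:,:400]=cv2.resize(f[150:260,225:335],(400,400),interpolation=cv2.INTER_CUBIC); out[:,400:]=cv2.resize(g[190:320,210:340],(400,400),interpolation=cv2.INTER_CUBIC)
cv2.imwrite("pics/m9.png",out)
```

```text
(no output)
```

View pics/m9.png

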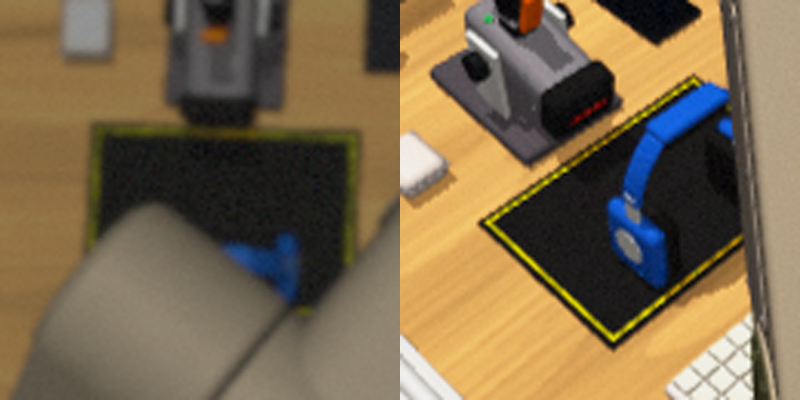

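Blue stands upright in the side view, and the arm covered half of it in the top view. Black goes beside it.

>>> arm_command([
  {"tx":0.61,"ty":-0.1,"tz":0,"wx":0,"wy":0,"wz":0.1},
  {"tx":0.61,"ty":-0.11,"tz":0,"wx":0,"wy":0,"wz":0.1},
  {"tx":0.61,"ty":-0.12,"tz":0,"wx":0,"wy":0,"wz":0.1},
  {"tx":0.61,"ty":-0.12,"tz":0,"wx":0,"wy":0,"wz":0.1},
  {"tx":0.61,"ty":-0.13,"tz":0,"wx":0,"wy":0,"wz":0.1},
  {"tx":0.61,"ty":-0.13,"tz":0,"wx":0,"wy":0,"wz":0.1},
  {"tx":0.61,"ty":-0.14,"tz":0,"wx":0,"wy":0,"wz":0.1},
  {"tx":0.61,"ty":-0.14,"tz":0,"wx":0,"wy":0,"wz":0.1},
  {"tx":0.6,"ty":-0.15,"tz":0,"wx":0,"wy":0,"wz":0.1},
  {"tx":0.6,"ty":-0.13,"tz":0,"wx":0,"wy":0,"wz":0.1},
])

```text
time: 30.65
tool_pos: [516.9, 11.1, 225.6]
eef_rot: [-0.001, 0.707, 0.707, -0.001]
ft_force: [0.2, -0.7, -1.9]
width: 0.289
grip_force: 44.5
```

>>> arm_command([
  {"tx":0,"ty":0,"tz":0,"wx":0,"wy":0,"wz":0},
  {"tx":0,"ty":0,"tz":0,"wx":0,"wy":0,"wz":0},
])

```text
time: 30.9
tool_pos: [517.5, 10.1, 225.9]
eef_rot: [-0.001, 0.707, 0.707, -0.001]
ft_force: [0.4, 0.1, -1.5]
width: 0.29
grip_force: 44.6
```

Run:
```python
from h import *
f,K,M,o=cam("wrist"); cv2.imwrite("pics/w10.png",f); np.savez("w10",f=f,K=K,M=M,o=o); print(pose()[0])
hsv=cv2.cvtColor(f,cv2.COLOR_BGR2HSV);m=cv2.inRange(hsv,(100,120,60),(125,255,255));m[:,500:]=0
for y in range(80,300,15):
    x=np.nonzero(m[y])[0]; print(y,(x.min(),x.max(),len(x)) if len(x) else 0)
print(proj([[424.4+a,10+b,158] for a,b in((-13,37),(13,37),(-13,-37),(13,-37))],K,M,o).round().tolist())
```

```text
[517.75113808   9.7348454  226.07409163]
80 0
95 0
110 0
125 (np.int64(195), np.int64(265), 43)
140 (np.int64(193), np.int64(219), 27)
155 (np.int64(187), np.int64(214), 28)
170 (np.int64(184), np.int64(210), 27)
185 (np.int64(180), np.int64(213), 34)
200 (np.int64(183), np.int64(214), 32)
215 (np.int64(185), np.int64(216), 32)
230 (np.int64(187), np.int64(266), 38)
245 (np.int64(189), np.int64(259), 54)
260 (np.int64(209), np.int64(230), 22)
275 0
290 0
[[176.0, 170.0], [210.0, 170.0], [189.0, 255.0], [220.0, 255.0]]
```

>>> arm_command([
  {"tx":0,"ty":0,"tz":0.5,"wx":0,"wy":0,"wz":0},
  {"tx":0,"ty":0,"tz":0.45,"wx":0,"wy":0,"wz":0},
  {"tx":0,"ty":0,"tz":0.3,"wx":0,"wy":0,"wz":0},
  {"tx":0,"ty":0,"tz":0.08,"wx":0,"wy":0,"wz":0},
  {"tx":0,"ty":0,"tz":0.04,"wx":0,"wy":0,"wz":0},
  {"tx":0,"ty":0,"tz":0,"wx":0,"wy":0,"wz":0},
])

```text
time: 31.7
tool_pos: [524.1, 8.1, 155.6]
eef_rot: [0.007, 0.708, 0.706, 0.005]
ft_force: [-10.4, 1.5, 57.3]
width: 0.29
grip_force: 60.8
```

>>> arm_command([
  {"tx":0,"ty":0,"tz":0,"wx":0,"wy":0,"wz":0},
  {"tx":0,"ty":0,"tz":0,"wx":0,"wy":0,"wz":0},
  {"tx":0,"ty":0,"tz":0,"wx":0,"wy":0,"wz":0},
  {"tx":0,"ty":0,"tz":0,"wx":0,"wy":0,"wz":0},
  {"tx":0,"ty":0,"tz":0,"wx":0,"wy":0,"wz":0},
], grip=1)

```text
time: 32.33
tool_pos: [517.8, 10.1, 144.2]
eef_rot: [-0.0, 0.707, 0.707, -0.0]
ft_force: [0.3, -1.1, -0.0]
width: 1.001
grip_force: 0.0
```

>>> arm_command([
  {"tx":0,"ty":0,"tz":-0.3,"wx":0,"wy":0,"wz":0},
  {"tx":0,"ty":0,"tz":-0.6,"wx":0,"wy":0,"wz":0},
  {"tx":0,"ty":0,"tz":-0.6,"wx":0,"wy":0,"wz":0},
  {"tx":0,"ty":0.4,"tz":-0.6,"wx":0,"wy":0,"wz":0},
  {"tx":0,"ty":0.6,"tz":-0.6,"wx":0,"wy":0,"wz":0},
  {"tx":0,"ty":0,"tz":0,"wx":0,"wy":0,"wz":0},
])

```text
time: 33.08
tool_pos: [581.5, 9.9, 309.0]
eef_rot: [0.002, 0.707, 0.707, 0.002]
ft_force: [-0.6, 0.6, -1.0]
width: 0.999
grip_force: 0.0
```

Run:
```python
from h import *
f,K,M,o=cam("wrist"); cv2.imwrite("pics/w11.png",f[:,60:]); np.savez("w11",f=f,K=K,M=M,o=o)
plan([648,9.5,141],90,n=5); print(env.observe()['time'])
print(proj([[624.5,-2,159],[624.5,20,159]],K,M,o).round().tolist())
```

```text
pos [579.4  10.1 307.2] th 90.0 d [  68.6   -0.6 -166.2] turn [0.1 0.  0. ] rows 5
-0.00 0.23 0.55 0.00 0.00 0.00
-0.00 0.23 0.55 0.00 0.00 0.00
-0.00 0.23 0.55 0.00 0.00 0.00
-0.00 0.23 0.55 0.00 0.00 0.00
-0.00 0.23 0.55 0.00 0.00 0.00
33.125
[[352.0, 198.0], [353.0, 179.0]]
```

View pics/w11.png

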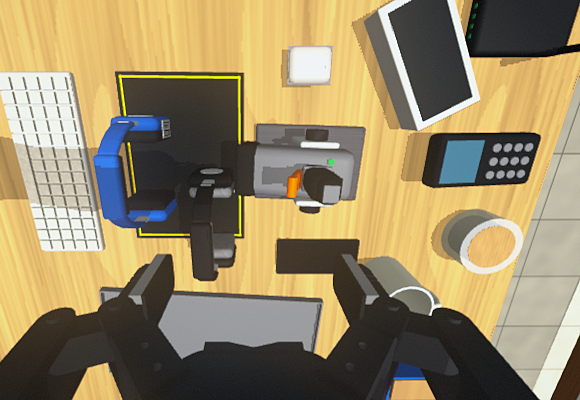

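Black was set down with 57 N at 11 mm too high, so something was under it. In this view black (crop (205,230)) looks shifted toward −y, with its lower cup near the mat edge. My picture allowance is used up, so I'll check numerically.

Run:
```python
from h import *
d=np.load('w11.npz');f,K,M,o=[d[k] for k in('f','K','M','o')]
print("o",o.round())
def box(x,y,z,hx=13,hy=37): return proj([[x+a*hx,y+b*hy,z] for a,b in((-1,1),(1,1),(1,-1),(-1,-1))],K,M,o).round().tolist()
print("black crown if at 518,10 :",box(518,10,158),"if z 169",box(518,10,169))
print("black cups tops 75:",box(518,68,75,33,17),box(518,-48,75,33,17))
print("blue crown:",box(424.5,10,158),"cups",box(424.5,68,75,33,17),box(424.5,-48,75,33,17))
g=cv2.cvtColor(f,cv2.COLOR_BGR2GRAY);hsv=cv2.cvtColor(f,cv2.COLOR_BGR2HSV)
m=cv2.inRange(hsv,(100,120,60),(125,255,255));m[:,330:]=0;m[:90]=0;m[260:]=0
def runs(r):
    r=np.r_[0,(r>0).astype(int),0];e=np.diff(r);return [(int(a),int(b)) for a,b in zip(np.nonzero(e==1)[0],np.nonzero(e==-1)[0]) if b-a>3]
for y in range(105,240,8): print(y,"blue",runs(m[y]))
for y in range(150,295,8): print(y,g[y,230:310:4].tolist())
```

```text
o [580.  89. 451.]
black crown if at 518,10 : [[240.0, 154.0], [265.0, 154.0], [268.0, 219.0], [245.0, 219.0]] if z 169 [[237.0, 155.0], [263.0, 155.0], [267.0, 223.0], [243.0, 223.0]]
black cups tops 75: [[238.0, 115.0], [289.0, 115.0], [290.0, 142.0], [240.0, 142.0]] [[245.0, 200.0], [291.0, 200.0], [292.0, 222.0], [247.0, 222.0]]
blue crown: [[151.0, 154.0], [176.0, 154.0], [186.0, 219.0], [163.0, 219.0]] cups [[165.0, 115.0], [217.0, 115.0], [219.0, 142.0], [170.0, 142.0]] [[179.0, 200.0], [225.0, 200.0], [228.0, 222.0], [183.0, 223.0]]
105 blue []
113 blue []
121 blue [(171, 178), (198, 221)]
129 blue [(168, 221)]
137 blue [(163, 184)]
145 blue [(160, 180)]
153 blue [(158, 178)]
161 blue [(154, 179)]
169 blue [(156, 180)]
177 blue [(157, 181)]
185 blue [(158, 182)]
193 blue [(160, 184)]
201 blue [(161, 184), (231, 236)]
209 blue [(162, 186), (224, 234)]
217 blue [(164, 186), (188, 197), (209, 228)]
225 blue [(178, 194)]
233 blue []
150 [45, 45, 47, 46, 43, 46, 46, 44, 44, 43, 45, 46, 47, 42, 44, 45, 45, 49, 51, 52]
158 [39, 46, 44, 44, 46, 46, 46, 46, 44, 45, 46, 49, 49, 40, 42,
[... 866 characters left out ...]
 77, 78, 88, 132, 124, 200]
246 [210, 199, 213, 193, 213, 145, 56, 58, 58, 59, 55, 82, 81, 83, 83, 87, 56, 206, 198, 199]
254 [88, 196, 215, 192, 212, 205, 59, 59, 59, 61, 57, 150, 161, 158, 167, 154, 40, 204, 197, 206]
262 [49, 207, 215, 196, 212, 216, 58, 61, 60, 62, 57, 72, 69, 67, 66, 66, 135, 201, 197, 204]
270 [52, 200, 214, 202, 209, 208, 56, 60, 61, 61, 59, 95, 206, 188, 202, 190, 202, 198, 197, 209]
278 [51, 116, 210, 204, 207, 204, 164, 46, 53, 55, 56, 47, 194, 185, 197, 189, 200, 193, 199, 206]
286 [48, 129, 210, 208, 209, 203, 215, 219, 213, 208, 197, 206, 185, 186, 192, 184, 197, 190, 212, 208]
294 [42, 92, 82, 70, 68, 71, 76, 76, 76, 74, 77, 78, 77, 75, 76, 71, 68, 74, 90, 140]
```

Blue stands where I left it. Black's crown is about 65 mm toward −y of where it was released: it got nudged, or slid off whatever it touched. It should still be on the mat (y≈−55). I'll measure from above it to check position and uprightness.

>>> arm_command([
  {"tx":-0.4,"ty":-0.35,"tz":0,"wx":0,"wy":0,"wz":0},
  {"tx":-0.4,"ty":-0.35,"tz":0,"wx":0,"wy":0,"wz":0},
  {"tx":-0.4,"ty":-0.3,"tz":0,"wx":0,"wy":0,"wz":0},
  {"tx":0,"ty":0,"tz":0,"wx":0,"wy":0,"wz":0},
  {"tx":0,"ty":0,"tz":0,"wx":0,"wy":0,"wz":0},
])

```text
time: 33.75
tool_pos: [517.3, -61.4, 306.1]
eef_rot: [-0.001, 0.707, 0.707, -0.0]
ft_force: [0.0, -0.4, -0.1]
width: 1.004
grip_force: 0.0
```

Run:
```python
from h import *
f,K,M,o=cam("wrist"); np.savez("w12",f=f,K=K,M=M,o=o); print(pose()[0],o.round())
print(proj([[522+a*13,-55+b*37,158] for a,b in((-1,1),(1,1),(1,-1),(-1,-1))],K,M,o).round().tolist())
g=cv2.cvtColor(f,cv2.COLOR_BGR2GRAY)
for y in range(104,280,6): print(y,''.join("%4d"%v for v in g[y,270:370:4]))
```

```text
[517.73179512 -61.23783227 306.21408476] [517.  18. 448.]
[[306.0, 148.0], [331.0, 148.0], [330.0, 215.0], [306.0, 215.0]]
104   43  44  42  41  40  41  40  42  40  38  41  43  45  43  38  36  39  41 187  34  46  49  50  50  43
110   45  41  43  41  43  39  38  44  40  40  39  41  42  33  36  38  38  41 182  40  46  50  51  50  47
116   42  43  43  40  42  44  40  42  42  41  44  44  44  37  36  35  38  39 176  39  47  49  49  52  71
122   45  40  39  42  44  39  39  28  22 128 133 144 144 143 129  30  37  37 172  44  47  49  50  51  97
128   41  43  43  33  35  33  35  38  32  31  79 146 145  46  41  45  42  32 132  37  47  50  51  50 134
134   44  43  39  35  32  35  28  28  28  29  32  29  34  34  39  38  36  31  99  40  47  50  51  48 153
140   45  43  42  35  35  32  80  99  96 102  36  35  37  39 100 149 141  84  71  38  51  48  49  49 115
146   43  43  34  36  34  35  54  87  92  82  38  36  38  38  76 117 133  27  65 214 203 149  89 104 105
152   32  43  38  37  36  36  45  44  41  41  38  37  39  42  43  48  48  35  25 208 197 140  95 109 108
158   53  44  36  37  39  38  44
[... 1472 characters left out ...]
03 190 195 179 183 174 190 178 189 184 186 199 197 185 193 189 193 189
248  200 201 200 200 191 206 203 203 191 195 185 183 174 189 178 187 181 190 197 196 187 193 186 192 186
254  198 201 198 200 196 203 202 199 192 195 187 182 171 186 176 186 178 200 197 194 186 191 186 187 193
260   74  75  74  71  66  64  84 110 128 137 157 145 143 163 184 193 188 205 198 192 184 191 184 183 199
266  151 150 151 150 152 152 150 150 151 152 153 155 157 157 156 147 139 131 124 109  94  81  66  68  68
272  151 150 151 150 150 152 151 151 152 152 149 151 150 151 151 151 153 152 150 150 150 150 149 150 151
278  149 149 149 151 149 149 151 150 151 151 151 149 149 149 151 152 148 150 150 149 149 149 148 150 151
```

Run:
```python
from h import *
for n,ps in(("w11",[(263,226),(263,279)]),("w12",[(317,167),(317,228)])):
    d=np.load(n+'.npz');K,M,o=[d[k] for k in('K','M','o')]
    for z in(148,158,168): print(n,z,plane(ps,K,M,o,z)[:,:2].round(1).tolist())
d=np.load('w12.npz');K,M,o=[d[k] for k in('K','M','o')]
for y in(-65,-72,-78):
  print(y,"crown",proj([[521,y+s*37,158] for s in(1,-1)],K,M,o).round().tolist(),"cup floor corners",proj([[521+a,y+b,3] for a in(-33,33) for b in(75,-75)],K,M,o).round().tolist(),"cup z75",proj([[521+a,y+b,75] for a in(-33,33) for b in(75,41,-41,-75)],K,M,o).round().tolist())
```

```text
w11 148 [[522.5, -39.7], [518.4, -112.3]]
w11 158 [[524.5, -35.4], [520.5, -105.6]]
w11 168 [[526.4, -31.2], [522.5, -99.0]]
w12 148 [[520.9, -39.7], [521.1, -112.2]]
w12 158 [[520.7, -37.8], [521.0, -107.8]]
w12 168 [[520.6, -35.9], [520.8, -103.5]]
-65 crown [[317.0, 158.0], [317.0, 223.0]] cup floor corners [[295.0, 117.0], [297.0, 209.0], [338.0, 117.0], [335.0, 209.0]] cup z75 [[291.0, 118.0], [292.0, 145.0], [293.0, 204.0], [294.0, 226.0], [342.0, 118.0], [341.0, 145.0], [340.0, 203.0], [339.0, 226.0]]
-72 crown [[317.0, 164.0], [317.0, 229.0]] cup floor corners [[295.0, 122.0], [297.0, 213.0], [337.0, 122.0], [335.0, 213.0]] cup z75 [[291.0, 124.0], [292.0, 150.0], [293.0, 208.0], [294.0, 230.0], [342.0, 124.0], [341.0, 150.0], [339.0, 208.0], [339.0, 230.0]]
-78 crown [[317.0, 170.0], [317.0, 234.0]] cup floor corners [[295.0, 126.0], [297.0, 216.0], [337.0, 126.0], [335.0, 216.0]] cup z75 [[291.0, 129.0], [292.0, 155.0], [293.0, 212.0], [294.0, 234.0], [342.0, 129.0], [341.0, 155.0], [339.0, 212.0], [339.0, 234.0]]
```

Both views agree: black is at (521,−72), crown height about 155, with its cups where an upright headset's would be. That is well inside the mat limits, so I squeeze the trigger again.

>>> arm_command([
  {"tx":0.3,"ty":0.54,"tz":0,"wx":0,"wy":0,"wz":0},
  {"tx":0.3,"ty":0.54,"tz":0.2,"wx":0,"wy":0,"wz":0},
  {"tx":0.3,"ty":0.54,"tz":0.4,"wx":0,"wy":0,"wz":0},
  {"tx":0.28,"ty":0.54,"tz":0.4,"wx":0,"wy":0,"wz":0},
  {"tx":0,"ty":0,"tz":0,"wx":0,"wy":0,"wz":0},
  {"tx":0,"ty":0,"tz":0,"wx":0,"wy":0,"wz":0},
])

```text
time: 34.55
tool_pos: [647.3, 9.6, 246.5]
eef_rot: [-0.0, 0.707, 0.707, -0.0]
ft_force: [-1.0, 0.5, -0.1]
width: 1.002
grip_force: 0.0
```

>>> arm_command([
  {"tx":0,"ty":0,"tz":0.45,"wx":0,"wy":0,"wz":0},
  {"tx":0,"ty":0,"tz":0.45,"wx":0,"wy":0,"wz":0},
  {"tx":0,"ty":0,"tz":0.45,"wx":0,"wy":0,"wz":0},
  {"tx":0,"ty":0,"tz":0.4,"wx":0,"wy":0,"wz":0},
  {"tx":0,"ty":0,"tz":0,"wx":0,"wy":0,"wz":0},
  {"tx":0,"ty":0.16,"tz":0,"wx":0,"wy":0,"wz":0},
  {"tx":0,"ty":0,"tz":0,"wx":0,"wy":0,"wz":0},
])

```text
time: 35.42
tool_pos: [659.1, 8.6, 143.9]
eef_rot: [0.002, 0.707, 0.707, 0.001]
ft_force: [-0.3, -0.7, -0.3]
width: 0.997
grip_force: 0.0
```

>>> arm_command([
  {"tx":0,"ty":0,"tz":0,"wx":0,"wy":0,"wz":0},
  {"tx":0,"ty":0,"tz":0,"wx":0,"wy":0,"wz":0},
  {"tx":0,"ty":0,"tz":0,"wx":0,"wy":0,"wz":0},
  {"tx":0,"ty":0,"tz":0,"wx":0,"wy":0,"wz":0},
  {"tx":0,"ty":0,"tz":0,"wx":0,"wy":0,"wz":0},
  {"tx":0,"ty":0,"tz":0,"wx":0,"wy":0,"wz":0},
  {"tx":0,"ty":0,"tz":0,"wx":0,"wy":0,"wz":0},
  {"tx":0,"ty":0,"tz":0,"wx":0,"wy":0,"wz":0},
], grip=0.3, force=30)

```text
time: 36.42
tool_pos: [656.9, 9.0, 142.9]
eef_rot: [0.0, 0.707, 0.707, -0.0]
ft_force: [-2.4, 0.9, 4.8]
width: 0.471
grip_force: 33.1
```

>>> arm_command([
  {"tx":0,"ty":0,"tz":0,"wx":0,"wy":0,"wz":0},
  {"tx":0,"ty":0,"tz":0,"wx":0,"wy":0,"wz":0},
  {"tx":0,"ty":0,"tz":0,"wx":0,"wy":0,"wz":0},
  {"tx":0,"ty":0,"tz":0,"wx":0,"wy":0,"wz":0},
  {"tx":0,"ty":-0.16,"tz":0,"wx":0,"wy":0,"wz":0},
  {"tx":0,"ty":0,"tz":0,"wx":0,"wy":0,"wz":0},
  {"tx":0,"ty":0,"tz":-0.6,"wx":0,"wy":0,"wz":0},
  {"tx":0,"ty":0,"tz":-0.8,"wx":0,"wy":0,"wz":0},
  {"tx":0,"ty":0,"tz":-0.8,"wx":0,"wy":0,"wz":0},
  {"tx":0,"ty":0,"tz":-0.3,"wx":0,"wy":0,"wz":0},
], grip=1)

```text
time: 37.67
tool_pos: [648.8, 8.8, 296.0]
eef_rot: [0.002, 0.707, 0.707, 0.002]
ft_force: [-0.4, 0.1, -0.2]
width: 1.005
grip_force: 0.0
```

>>> arm_command([
  {"tx":-0.34,"ty":-0.53,"tz":0,"wx":0,"wy":0,"wz":0},
  {"tx":-0.34,"ty":-0.53,"tz":0,"wx":0,"wy":0,"wz":0},
  {"tx":-0.34,"ty":-0.53,"tz":0,"wx":0,"wy":0,"wz":0},
  {"tx":-0.34,"ty":-0.53,"tz":0,"wx":0,"wy":0,"wz":0},
  {"tx":0,"ty":0,"tz":0,"wx":0,"wy":0,"wz":0},
  {"tx":0,"ty":0,"tz":0,"wx":0,"wy":0,"wz":0},
])

```text
time: 38.42
tool_pos: [521.0, -72.7, 292.3]
eef_rot: [0.001, 0.707, 0.707, 0.0]
ft_force: [0.3, -0.9, 0.5]
width: 1.002
grip_force: 0.0
```

Run:
```python
from h import *
f,K,M,o=cam("wrist"); np.savez("w13",f=f,K=K,M=M,o=o); print(pose()[0],o.round())
print("black exp",proj([[521+a*13,-72+b*37,158] for a,b in((-1,1),(1,1),(1,-1),(-1,-1))],K,M,o).round().tolist())
print("blue exp",proj([[424.5+a*13,8+b*37,158] for a,b in((-1,1),(1,1),(1,-1),(-1,-1))],K,M,o).round().tolist())
g=cv2.cvtColor(f,cv2.COLOR_BGR2GRAY)
for y in range(140,250,8): print(y,''.join("%4d"%v for v in g[y,280:356:4]))
hsv=cv2.cvtColor(f,cv2.COLOR_BGR2HSV);m=cv2.inRange(hsv,(100,120,60),(125,255,255));m[200:]=0
for y in range(20,200,14):
    x=np.nonzero(m[y,:300])[0]; print(y,(int(x.min()),int(x.max()),len(x)) if len(x) else 0)
print("trigger exp",proj([[624.5,-2,159],[624.5,20,159]],K,M,o).round().tolist())
m=cv2.inRange(hsv,(3,180,120),(14,255,255));m[:,:340]=0;m[:,500:]=0;m[160:]=0;ys,xs=np.nonzero(m);print(xs.min(),xs.max(),ys.min(),ys.max()) if len(xs) else 0
```

```text
[521.23947453 -72.44405422 292.10399425] [521.   6. 434.]
black exp [[300.0, 156.0], [326.0, 156.0], [326.0, 224.0], [301.0, 224.0]]
blue exp [[192.0, 67.0], [221.0, 67.0], [229.0, 150.0], [203.0, 150.0]]
140   33  35  47  59  79  79  34  37  39  41  40 102 102  96  35  66 217 198 140
148   39  35  38  46  46  45  38  40  41  43  45  51  51  52  33  25 214 202 196
156   41  41  42  48  47  41  49  48  49  49  52  44  53  53  52  33 210 203 195
164   43  45  42  48  51  40  61  61  62  65  67  46  54  54  78  41 207 203 193
172   45  45  46  50  51  44  62  61  64  67  67  49  55  55 106  47 202 202 190
180   49  48  45  53  54  47  60  60  62  63  65  51  58  59 138  45 192 201 191
188   51  50  53  57  55  51  55  55  54  59  67  52  57  56 151  44 191 198 192
196   95  96  95  79  75  62  55  58  56  69  67  56  76  86  91  79 193 197 190
204  139 150 150  99 104  95  60  58  58  67  68  76 151 143 199 190 194 194 191
212  200 202 211  48  54  55  67  65  67  66  66  55  55  50 204 192 198 191 193
220  198 199 217  35  56  55  62  62  63  63  65  59  59  48 197 191 201 188 194
228  196 198 215 207 203 192  72  55  56  57  48 184 194 188 192 192 201 186 191
236  198 196 216 204 205 188 198 183 190 177 195 181 193 185 192 204 201 183 190
244  198 202 213 206 203 187 201 181 188 174 193 182 191 184 190 202 199 185 190
20 0
34 0
48 (205, 258, 50)
62 (200, 259, 27)
76 (195, 222, 28)
90 (197, 223, 27)
104 (198, 225, 28)
118 (200, 226, 27)
132 (202, 227, 26)
146 (204, 227, 24)
160 (214, 268, 55)
174 0
188 0
trigger exp [[422.0, 121.0], [425.0, 96.0]]
416 430 94 118
```

Everything is in place and the trigger is released. I pick black and hang it on the bar at x≈485.

>>> arm_command([
  {"tx":-0.03,"ty":0,"tz":0.5,"wx":0,"wy":0,"wz":0},
  {"tx":0,"ty":0,"tz":0.5,"wx":0,"wy":0,"wz":0},
  {"tx":0,"ty":0,"tz":0.5,"wx":0,"wy":0,"wz":0},
  {"tx":0,"ty":0,"tz":0.5,"wx":0,"wy":0,"wz":0},
  {"tx":0,"ty":0,"tz":0.3,"wx":0,"wy":0,"wz":0},
  {"tx":0,"ty":0,"tz":0.17,"wx":0,"wy":0,"wz":0},
  {"tx":0,"ty":0,"tz":0,"wx":0,"wy":0,"wz":0},
])

```text
time: 39.35
tool_pos: [520.6, -74.0, 143.0]
eef_rot: [-0.001, 0.707, 0.707, -0.0]
ft_force: [0.5, 0.0, 0.4]
width: 1.0
grip_force: 0.0
```

>>> arm_command([
  {"tx":0,"ty":0,"tz":0,"wx":0,"wy":0,"wz":0},
  {"tx":0,"ty":0,"tz":0,"wx":0,"wy":0,"wz":0},
  {"tx":0,"ty":0,"tz":0,"wx":0,"wy":0,"wz":0},
  {"tx":0,"ty":0,"tz":0,"wx":0,"wy":0,"wz":0},
  {"tx":0,"ty":0,"tz":0,"wx":0,"wy":0,"wz":0},
  {"tx":0,"ty":0,"tz":0,"wx":0,"wy":0,"wz":0},
  {"tx":0,"ty":0,"tz":0,"wx":0,"wy":0,"wz":0},
], grip=0, force=45)

```text
time: 40.22
tool_pos: [520.8, -74.7, 144.4]
eef_rot: [0.001, 0.707, 0.707, 0.0]
ft_force: [-1.7, -0.7, 4.8]
width: 0.292
grip_force: 45.2
```

>>> arm_command([
  {"tx":0,"ty":0,"tz":-0.3,"wx":0,"wy":0,"wz":0},
  {"tx":0,"ty":0,"tz":-0.6,"wx":0,"wy":0,"wz":0},
  {"tx":0,"ty":0,"tz":-0.7,"wx":0,"wy":0,"wz":0},
  {"tx":0,"ty":0,"tz":-0.7,"wx":0,"wy":0,"wz":0},
  {"tx":0,"ty":0,"tz":-0.6,"wx":0,"wy":0,"wz":0},
  {"tx":0,"ty":0,"tz":-0.1,"wx":0,"wy":0,"wz":0},
  {"tx":0,"ty":0,"tz":0,"wx":0,"wy":0,"wz":0},
])

```text
time: 41.1
tool_pos: [520.3, -74.4, 322.5]
eef_rot: [-0.001, 0.707, 0.707, -0.0]
ft_force: [-0.4, 0.4, -2.2]
width: 0.293
grip_force: 44.7
```

```bash
python3 -c "
from h import *
plan([485,316,322],90)"
```

```text
pos [520.3 -74.4 322.5] th 90.0 d [-35.3 390.4  -0.5] turn [-0.1 -0.  -0. ] rows 10
0.65 -0.06 0.00 -0.00 -0.00 -0.00
0.65 -0.06 0.00 -0.00 -0.00 -0.00
0.65 -0.06 0.00 -0.00 -0.00 -0.00
0.65 -0.06 0.00 -0.00 -0.00 -0.00
0.65 -0.06 0.00 -0.00 -0.00 -0.00
0.65 -0.06 0.00 -0.00 -0.00 -0.00
0.65 -0.06 0.00 -0.00 -0.00 -0.00
0.65 -0.06 0.00 -0.00 -0.00 -0.00
0.65 -0.06 0.00 -0.00 -0.00 -0.00
0.65 -0.06 0.00 -0.00 -0.00 -0.00
```

>>> arm_command([
  {"tx":0.65,"ty":-0.06,"tz":0,"wx":0,"wy":0,"wz":0},
  {"tx":0.65,"ty":-0.06,"tz":0,"wx":0,"wy":0,"wz":0},
  {"tx":0.65,"ty":-0.06,"tz":0,"wx":0,"wy":0,"wz":0},
  {"tx":0.65,"ty":-0.06,"tz":0,"wx":0,"wy":0,"wz":0},
  {"tx":0.65,"ty":-0.06,"tz":0,"wx":0,"wy":0,"wz":0},
  {"tx":0.65,"ty":-0.06,"tz":0,"wx":0,"wy":0,"wz":0},
  {"tx":0.65,"ty":-0.06,"tz":0,"wx":0,"wy":0,"wz":0},
  {"tx":0.65,"ty":-0.06,"tz":0,"wx":0,"wy":0,"wz":0},
  {"tx":0.65,"ty":-0.06,"tz":0,"wx":0,"wy":0,"wz":0},
  {"tx":0.65,"ty":-0.06,"tz":0,"wx":0,"wy":0,"wz":0},
])

```text
time: 42.35
tool_pos: [483.6, 316.5, 320.9]
eef_rot: [-0.001, 0.707, 0.707, -0.002]
ft_force: [0.9, -0.9, -1.6]
width: 0.292
grip_force: 44.7
```

>>> arm_command([
  {"tx":0,"ty":0,"tz":0,"wx":0,"wy":0,"wz":0},
  {"tx":0,"ty":0,"tz":0,"wx":0,"wy":0,"wz":0},
  {"tx":0,"ty":0,"tz":0,"wx":0,"wy":0,"wz":0},
])

```text
time: 42.72
tool_pos: [484.5, 314.5, 322.9]
eef_rot: [-0.0, 0.708, 0.707, -0.001]
ft_force: [-0.7, 0.1, -1.3]
width: 0.291
grip_force: 44.7
```

Run:
```python
from h import *
f,K,M,o=cam("wrist"); np.savez("w14",f=f,K=K,M=M,o=o); print(pose()[0],o.round())
print("bar exp",proj([[x,316+s,152] for x in(340,400) for s in(8,-8)],K,M,o).round().tolist())
g=cv2.cvtColor(f,cv2.COLOR_BGR2GRAY)
a=proj([[345,316,152],[395,316,152]],K,M,o).round().astype(int)
for x in(a[0,0],a[1,0]): print(x,g[a[0,1]-40:a[0,1]+40,x].tolist(),a[0,1]-40)
```

```text
[484.66438346 314.52901585 323.30121102] [485. 394. 465.]
bar exp [[188.0, 175.0], [190.0, 189.0], [240.0, 175.0], [242.0, 189.0]]
194 [147, 130, 144, 147, 151, 148, 130, 113, 109, 107, 102, 95, 90, 87, 91, 104, 125, 130, 129, 131, 129, 130, 130, 131, 132, 130, 130, 132, 131, 132, 133, 132, 124, 114, 124, 139, 149, 156, 164, 170, 171, 168, 163, 156, 154, 145, 121, 98, 121, 134, 133, 131, 133, 132, 134, 132, 129, 129, 126, 163, 189, 188, 183, 186, 186, 185, 185, 186, 185, 185, 184, 185, 185, 182, 183, 184, 183, 185, 185, 183] 142
237 [156, 194, 221, 192, 163, 165, 164, 167, 166, 171, 170, 163, 166, 169, 165, 166, 167, 165, 167, 166, 167, 173, 170, 166, 165, 169, 167, 166, 167, 171, 169, 171, 150, 123, 129, 142, 150, 161, 166, 175, 178, 173, 163, 158, 150, 132, 159, 212, 227, 217, 165, 155, 181, 180, 179, 178, 179, 179, 177, 177, 177, 178, 177, 179, 176, 178, 176, 177, 175, 174, 175, 174, 174, 172, 175, 173, 172, 171, 174, 171] 142
```

The bar sits at rows 174–188 as expected. I lower black onto it.

>>> arm_command([
  {"tx":0.04,"ty":0,"tz":0.4,"wx":0,"wy":0,"wz":0},
  {"tx":0,"ty":0,"tz":0.5,"wx":0,"wy":0,"wz":0},
  {"tx":0,"ty":0,"tz":0.5,"wx":0,"wy":0,"wz":0},
  {"tx":0,"ty":0,"tz":0.5,"wx":0,"wy":0,"wz":0},
  {"tx":0,"ty":0,"tz":0.4,"wx":0,"wy":0,"wz":0},
  {"tx":0,"ty":0,"tz":0.2,"wx":0,"wy":0,"wz":0},
  {"tx":0,"ty":0,"tz":0.08,"wx":0,"wy":0,"wz":0},
  {"tx":0,"ty":0,"tz":0,"wx":0,"wy":0,"wz":0},
])

```text
time: 43.78
tool_pos: [485.0, 317.9, 169.4]
eef_rot: [0.0, 0.707, 0.707, 0.0]
ft_force: [0.0, 0.4, -2.1]
width: 0.292
grip_force: 44.7
```

>>> arm_command([
  {"tx":0,"ty":0,"tz":0.04,"wx":0,"wy":0,"wz":0},
  {"tx":0,"ty":0,"tz":0,"wx":0,"wy":0,"wz":0},
])

```text
time: 44.02
tool_pos: [484.8, 318.1, 166.9]
eef_rot: [0.0, 0.707, 0.707, 0.0]
ft_force: [0.1, 0.3, -2.1]
width: 0.291
grip_force: 44.7
```

>>> arm_command([
  {"tx":0,"ty":0,"tz":0.04,"wx":0,"wy":0,"wz":0},
  {"tx":0,"ty":0,"tz":0,"wx":0,"wy":0,"wz":0},
])

```text
time: 44.28
tool_pos: [484.8, 318.2, 164.4]
eef_rot: [0.0, 0.707, 0.707, 0.0]
ft_force: [0.7, -0.2, -0.4]
width: 0.288
grip_force: 44.8
```

It touches the bar, so I release.

>>> arm_command([
  {"tx":0,"ty":0,"tz":0,"wx":0,"wy":0,"wz":0},
  {"tx":0,"ty":0,"tz":0,"wx":0,"wy":0,"wz":0},
  {"tx":0,"ty":0,"tz":0,"wx":0,"wy":0,"wz":0},
  {"tx":0,"ty":0,"tz":0,"wx":0,"wy":0,"wz":0},
  {"tx":0,"ty":0,"tz":0,"wx":0,"wy":0,"wz":0},
  {"tx":0,"ty":0,"tz":-0.3,"wx":0,"wy":0,"wz":0},
  {"tx":0,"ty":0,"tz":-0.6,"wx":0,"wy":0,"wz":0},
  {"tx":0,"ty":0,"tz":-0.6,"wx":0,"wy":0,"wz":0},
  {"tx":0,"ty":0,"tz":-0.6,"wx":0,"wy":0,"wz":0},
  {"tx":0,"ty":0,"tz":0,"wx":0,"wy":0,"wz":0},
], grip=1)

```text
time: 45.52
tool_pos: [485.9, 318.7, 293.4]
eef_rot: [0.001, 0.707, 0.707, 0.003]
ft_force: [0.1, 0.4, 0.2]
width: 1.002
grip_force: 0.0
```

Run:
```python
from h import *
f,K,M,o=cam("wrist"); np.savez("w15",f=f,K=K,M=M,o=o); print(pose()[0],o.round(), env.observe()['time'])
print("black exp",proj([[485+a*13,317+b*37,178] for a,b in((-1,1),(1,1),(1,-1),(-1,-1))],K,M,o).round().tolist())
g=cv2.cvtColor(f,cv2.COLOR_BGR2GRAY)
for y in range(120,270,8): print(y,''.join("%4d"%v for v in g[y,264:372:4]))
plan([424.5,8,290],90)
```

```text
[485.25359561 318.32016943 291.36759397] [485. 397. 435.] 45.575
black exp [[298.0, 161.0], [326.0, 161.0], [325.0, 234.0], [299.0, 234.0]]
120  168 158 173 126 125 131  49  59  58  57  50 142 141 137  53  56  55  54  74 146 164 154 160 154 159 171 171
128  166 160 125 127 124 134  51  53  55  53  51  52  53  50  54  54  54  52  47 146 167 156 164 155 180 177 174
136  212 207 157 157 157 154  77  95  95  94  53  50  50  51  50 126 126 127  81 211 144 149 149 148 146 149 149
144  205 155 157 156 156 214 212  74  63  66  52  52  54  52  51  77  76 118 221 153 153 154 154 155 153 154 153
152  215 156 156 154 156 171 210 210 208 145  60  60  60  58  56 223 209 176 155 154 154 153 153 154 153 156 152
160  216 156 155 155 154 168 210 210 217  55  64  66  68  65  67  46 146 152 152 154 154 153 155 153 152 152 151
168  152 153 153 154 153 152 153 152 156  52  62  62  63  65  67  57 154 152 155 154 155 153 154 154 154 156 156
176  154 155 154 153 157 164 186 186 192  50  62  62  61  66  65  56 155 155 155 156 154 155 156 155 156 153 169
184  194 142 144 143 134 143 174 173 180  49  61  59  61
[... 913 characters left out ...]
154 149 160 152 155 150 155 155 162 173 179 168
256  149 157 159 157 171 165 162 158 172 158 173 165 167 157 162 154 152 157 151 154 148 151 153 164 174 175 167
264   55  53  37  40  37  39  39  29  33  30  30  28  29  30  30  31  31  33  34  34  35  37  39  43 187 174 167
pos [485.3 318.3 291.4] th 90.0 d [ -60.8 -310.3   -1.4] turn [ 0.2 -0.1 -0. ] rows 10
-0.52 -0.10 0.00 0.00 -0.00 -0.00
-0.52 -0.10 0.00 0.00 -0.00 -0.00
-0.52 -0.10 0.00 0.00 -0.00 -0.00
-0.52 -0.10 0.00 0.00 -0.00 -0.00
-0.52 -0.10 0.00 0.00 -0.00 -0.00
-0.52 -0.10 0.00 0.00 -0.00 -0.00
-0.52 -0.10 0.00 0.00 -0.00 -0.00
-0.52 -0.10 0.00 0.00 -0.00 -0.00
-0.52 -0.10 0.00 0.00 -0.00 -0.00
-0.52 -0.10 0.00 0.00 -0.00 -0.00
```

Black hangs with its crown at columns 302–326, rows about 156–230, as expected. Now blue.

>>> arm_command([
  {"tx":-0.52,"ty":-0.1,"tz":0,"wx":0,"wy":0,"wz":0},
  {"tx":-0.52,"ty":-0.1,"tz":0,"wx":0,"wy":0,"wz":0},
  {"tx":-0.52,"ty":-0.1,"tz":0,"wx":0,"wy":0,"wz":0},
  {"tx":-0.52,"ty":-0.1,"tz":0,"wx":0,"wy":0,"wz":0},
  {"tx":-0.52,"ty":-0.1,"tz":0,"wx":0,"wy":0,"wz":0},
  {"tx":-0.52,"ty":-0.1,"tz":0,"wx":0,"wy":0,"wz":0},
  {"tx":-0.52,"ty":-0.1,"tz":0,"wx":0,"wy":0,"wz":0},
  {"tx":-0.52,"ty":-0.1,"tz":0,"wx":0,"wy":0,"wz":0},
  {"tx":-0.52,"ty":-0.1,"tz":0,"wx":0,"wy":0,"wz":0},
  {"tx":-0.52,"ty":-0.1,"tz":0,"wx":0,"wy":0,"wz":0},
])

```text
time: 46.82
tool_pos: [423.5, 5.1, 288.6]
eef_rot: [-0.001, 0.707, 0.707, -0.001]
ft_force: [0.1, -0.5, 0.3]
width: 1.001
grip_force: 0.0
```

>>> arm_command([
  {"tx":0,"ty":0,"tz":0,"wx":0,"wy":0,"wz":0},
  {"tx":0,"ty":0,"tz":0,"wx":0,"wy":0,"wz":0},
])

```text
time: 47.08
tool_pos: [424.1, 6.3, 289.3]
eef_rot: [-0.001, 0.707, 0.707, -0.0]
ft_force: [-0.4, -1.0, -0.1]
width: 1.004
grip_force: 0.0
```

Run:
```python
from h import *
f,K,M,o=cam("wrist"); np.savez("w16",f=f,K=K,M=M,o=o); print(pose()[0])
print("exp",proj([[424.5+a*13,8+b*37,158] for a,b in((-1,1),(1,1),(1,-1),(-1,-1))],K,M,o).round().tolist())
hsv=cv2.cvtColor(f,cv2.COLOR_BGR2HSV);m=cv2.inRange(hsv,(100,100,50),(125,255,255));m[:,450:]=0;m[:,200:450][250:]=0
for y in range(110,250,8):
    r=np.r_[0,(m[y]>0).astype(int),0];e=np.diff(r);print(y,[(int(a),int(b)) for a,b in zip(np.nonzero(e==1)[0],np.nonzero(e==-1)[0]) if b-a>3])
```

```text
[424.25925824   6.55093529 289.46505822]
exp [[301.0, 155.0], [327.0, 155.0], [326.0, 225.0], [302.0, 225.0]]
110 []
118 [(289, 338)]
126 [(289, 338)]
134 [(303, 324)]
142 [(303, 324)]
150 [(303, 324)]
158 [(300, 327)]
166 [(300, 326)]
174 [(300, 326)]
182 [(301, 326)]
190 [(301, 326)]
198 [(301, 326)]
206 [(301, 325)]
214 [(291, 336)]
222 [(291, 334)]
230 [(305, 321)]
238 []
246 []
```

>>> arm_command([
  {"tx":0,"ty":0,"tz":0.5,"wx":0,"wy":0,"wz":0},
  {"tx":0,"ty":0,"tz":0.5,"wx":0,"wy":0,"wz":0},
  {"tx":0,"ty":0,"tz":0.5,"wx":0,"wy":0,"wz":0},
  {"tx":0,"ty":0,"tz":0.5,"wx":0,"wy":0,"wz":0},
  {"tx":0,"ty":0,"tz":0.3,"wx":0,"wy":0,"wz":0},
  {"tx":0,"ty":0,"tz":0.13,"wx":0,"wy":0,"wz":0},
  {"tx":0,"ty":0,"tz":0,"wx":0,"wy":0,"wz":0},
])

```text
time: 48.0
tool_pos: [424.3, 6.6, 144.0]
eef_rot: [-0.0, 0.707, 0.707, -0.0]
ft_force: [0.2, 0.1, 0.8]
width: 0.996
grip_force: 0.0
```

>>> arm_command([
  {"tx":0,"ty":0,"tz":0,"wx":0,"wy":0,"wz":0},
  {"tx":0,"ty":0,"tz":0,"wx":0,"wy":0,"wz":0},
  {"tx":0,"ty":0,"tz":0,"wx":0,"wy":0,"wz":0},
  {"tx":0,"ty":0,"tz":0,"wx":0,"wy":0,"wz":0},
  {"tx":0,"ty":0,"tz":0,"wx":0,"wy":0,"wz":0},
  {"tx":0,"ty":0,"tz":0,"wx":0,"wy":0,"wz":0},
  {"tx":0,"ty":0,"tz":0,"wx":0,"wy":0,"wz":0},
], grip=0, force=45)

```text
time: 48.88
tool_pos: [424.7, 5.9, 144.8]
eef_rot: [0.0, 0.707, 0.707, 0.0]
ft_force: [-1.5, 0.3, 5.9]
width: 0.289
grip_force: 45.4
```

>>> arm_command([
  {"tx":0,"ty":0,"tz":-0.3,"wx":0,"wy":0,"wz":0},
  {"tx":0,"ty":0,"tz":-0.6,"wx":0,"wy":0,"wz":0},
  {"tx":0,"ty":0,"tz":-0.7,"wx":0,"wy":0,"wz":0},
  {"tx":0,"ty":0,"tz":-0.7,"wx":0,"wy":0,"wz":0},
  {"tx":0,"ty":0,"tz":-0.6,"wx":0,"wy":0,"wz":0},
  {"tx":0,"ty":0,"tz":-0.1,"wx":0,"wy":0,"wz":0},
  {"tx":0,"ty":0,"tz":0,"wx":0,"wy":0,"wz":0},
])

```text
time: 49.75
tool_pos: [424.4, 6.0, 323.3]
eef_rot: [-0.0, 0.707, 0.707, -0.0]
ft_force: [0.4, 0.1, -2.0]
width: 0.288
grip_force: 44.7
```

```bash
python3 -c "
from h import *
plan([397,316,322],90)"
```

```text
pos [424.4   6.  323.3] th 90.0 d [-27.4 310.   -1.3] turn [-0.1 -0.  -0. ] rows 10
0.52 -0.05 0.00 -0.00 -0.00 -0.00
0.52 -0.05 0.00 -0.00 -0.00 -0.00
0.52 -0.05 0.00 -0.00 -0.00 -0.00
0.52 -0.05 0.00 -0.00 -0.00 -0.00
0.52 -0.05 0.00 -0.00 -0.00 -0.00
0.52 -0.05 0.00 -0.00 -0.00 -0.00
0.52 -0.05 0.00 -0.00 -0.00 -0.00
0.52 -0.05 0.00 -0.00 -0.00 -0.00
0.52 -0.05 0.00 -0.00 -0.00 -0.00
0.52 -0.05 0.00 -0.00 -0.00 -0.00
```

>>> arm_command([
  {"tx":0.52,"ty":-0.05,"tz":0,"wx":0,"wy":0,"wz":0},
  {"tx":0.52,"ty":-0.05,"tz":0,"wx":0,"wy":0,"wz":0},
  {"tx":0.52,"ty":-0.05,"tz":0,"wx":0,"wy":0,"wz":0},
  {"tx":0.52,"ty":-0.05,"tz":0,"wx":0,"wy":0,"wz":0},
  {"tx":0.52,"ty":-0.05,"tz":0,"wx":0,"wy":0,"wz":0},
  {"tx":0.52,"ty":-0.05,"tz":0,"wx":0,"wy":0,"wz":0},
  {"tx":0.52,"ty":-0.05,"tz":0,"wx":0,"wy":0,"wz":0},
  {"tx":0.52,"ty":-0.05,"tz":0,"wx":0,"wy":0,"wz":0},
  {"tx":0.52,"ty":-0.05,"tz":0,"wx":0,"wy":0,"wz":0},
  {"tx":0.52,"ty":-0.05,"tz":0,"wx":0,"wy":0,"wz":0},
])

```text
time: 51.0
tool_pos: [393.6, 318.6, 321.7]
eef_rot: [-0.0, 0.707, 0.707, -0.002]
ft_force: [1.1, -0.5, -1.1]
width: 0.291
grip_force: 44.7
```

>>> arm_command([
  {"tx":0,"ty":0,"tz":0,"wx":0,"wy":0,"wz":0},
  {"tx":0,"ty":0,"tz":0,"wx":0,"wy":0,"wz":0},
  {"tx":0,"ty":0,"tz":0,"wx":0,"wy":0,"wz":0},
])

```text
time: 51.38
tool_pos: [394.4, 317.1, 323.6]
eef_rot: [-0.0, 0.708, 0.707, -0.001]
ft_force: [-0.0, -0.3, -1.9]
width: 0.293
grip_force: 44.7
```

Run:
```python
from h import *
f,K,M,o=cam("wrist"); np.savez("w17",f=f,K=K,M=M,o=o); print(pose()[0])
print("black crown exp",proj([[485+a*13,319+b*37,178] for a,b in((-1,1),(1,1),(1,-1),(-1,-1))],K,M,o).round().tolist())
g=cv2.cvtColor(f,cv2.COLOR_BGR2GRAY)
for y in range(130,250,10): print(y,''.join("%4d"%v for v in g[y,370:460:4]))
```

```text
[394.57514039 317.17593518 323.936331  ]
black crown exp [[389.0, 153.0], [414.0, 152.0], [407.0, 219.0], [383.0, 219.0]]
130   93  91 118 116  46  51  49  49  43 162 160 160 160 160 160 159  69 145 145 145 145 144 145
140  133 129 130 130  81  51  49  49  50  65 155 155 155 155 154 154 155 185 150 144 145 147 145
150  212 213 211 211  83  52  52  51  51  50  54 161 158 158 159 169 214 214 215  78 145 140 146
160  188 188 188 164  50  59  64  65  64  62  75 157 157 153 187 186 186 187 185 185 136 153 147
170  216 217 156 161  40  64  60  64  62  59 131 157 154 224 217 219 218 219 219 219 219 222  99
180  195 193 140 140  44  62  63  62  59  55 213 199 202 201 204 203 205 204 204 204 207 204 156
190   87  90  76  63  48  61  59  61  60  51 145 144 140 132 146 145 145 208 202 202 204 207  89
200  100  99  97  54  52  58  58  56  58  53 164 166 167 171 138  65  75 101 109 112  86  58  32
210   43  42  44  51  54  55  57  58  54 105 163 176 168 171 175 169 167 173 171 165 175 159 147
220   47  57  59  43  48  48  47  60 157 163 176 179 172 175 166 168 167 173 166 159 171 161 140
230  165 157 149 161 154 158 153 156 159 162 173 174 170 177 167 164 171 170 171 160 164 159 141
240  164 155 152 163 151 156 154 156 155 161 177 170 175 173 169 165 173 115 119  85  91  99  99
```

>>> arm_command([
  {"tx":0,"ty":0,"tz":0.4,"wx":0,"wy":0,"wz":0},
  {"tx":0,"ty":0,"tz":0.5,"wx":0,"wy":0,"wz":0},
  {"tx":0,"ty":0,"tz":0.5,"wx":0,"wy":0,"wz":0},
  {"tx":0,"ty":0,"tz":0.5,"wx":0,"wy":0,"wz":0},
  {"tx":0,"ty":0,"tz":0.4,"wx":0,"wy":0,"wz":0},
  {"tx":0,"ty":0,"tz":0.2,"wx":0,"wy":0,"wz":0},
  {"tx":0,"ty":0,"tz":0.1,"wx":0,"wy":0,"wz":0},
  {"tx":0,"ty":0,"tz":0,"wx":0,"wy":0,"wz":0},
])

```text
time: 52.42
tool_pos: [394.9, 318.0, 168.6]
eef_rot: [0.0, 0.707, 0.707, 0.0]
ft_force: [-0.4, 0.2, -1.9]
width: 0.287
grip_force: 44.7
```

>>> arm_command([
  {"tx":0,"ty":0,"tz":0.04,"wx":0,"wy":0,"wz":0},
  {"tx":0,"ty":0,"tz":0,"wx":0,"wy":0,"wz":0},
])

```text
time: 52.68
tool_pos: [394.8, 318.2, 166.3]
eef_rot: [0.0, 0.707, 0.707, 0.0]
ft_force: [-0.2, 0.3, -2.2]
width: 0.291
grip_force: 44.7
```

>>> arm_command([
  {"tx":0,"ty":0,"tz":0.03,"wx":0,"wy":0,"wz":0},
  {"tx":0,"ty":0,"tz":0,"wx":0,"wy":0,"wz":0},
])

```text
time: 52.92
tool_pos: [394.9, 318.2, 164.6]
eef_rot: [0.0, 0.707, 0.707, 0.0]
ft_force: [-0.0, 0.6, 2.0]
width: 0.289
grip_force: 45.1
```

>>> arm_command([
  {"tx":0,"ty":0,"tz":0,"wx":0,"wy":0,"wz":0},
  {"tx":0,"ty":0,"tz":0,"wx":0,"wy":0,"wz":0},
  {"tx":0,"ty":0,"tz":0,"wx":0,"wy":0,"wz":0},
  {"tx":0,"ty":0,"tz":0,"wx":0,"wy":0,"wz":0},
  {"tx":0,"ty":0,"tz":0,"wx":0,"wy":0,"wz":0},
  {"tx":0,"ty":0,"tz":-0.3,"wx":0,"wy":0,"wz":0},
  {"tx":0,"ty":0,"tz":-0.6,"wx":0,"wy":0,"wz":0},
  {"tx":0,"ty":0,"tz":-0.6,"wx":0,"wy":0,"wz":0},
  {"tx":0,"ty":0,"tz":-0.6,"wx":0,"wy":0,"wz":0},
  {"tx":0,"ty":0,"tz":-0.6,"wx":0,"wy":0,"wz":0},
], grip=1)

```text
time: 54.18
tool_pos: [394.5, 317.9, 327.3]
eef_rot: [0.0, 0.707, 0.707, 0.0]
ft_force: [1.1, 0.7, -0.3]
width: 1.001
grip_force: 0.0
```

>>> arm_command([
  {"tx":-0.6,"ty":0.3,"tz":0,"wx":0,"wy":0,"wz":0},
  {"tx":-0.6,"ty":0.3,"tz":0,"wx":0,"wy":0,"wz":0},
  {"tx":0,"ty":0,"tz":0,"wx":0,"wy":0,"wz":0},
  {"tx":0,"ty":0,"tz":0,"wx":0,"wy":0,"wz":0},
])

```text
time: 54.68
tool_pos: [430.4, 246.1, 326.0]
eef_rot: [-0.0, 0.707, 0.707, -0.0]
ft_force: [0.4, 0.1, 0.0]
width: 0.998
grip_force: 0.0
```

Run:
```python
from h import *
f,K,M,o=cam("wrist"); np.savez("w18",f=f,K=K,M=M,o=o); print(pose()[0],env.observe()['ft_force'],env.observe()['time'])
hsv=cv2.cvtColor(f,cv2.COLOR_BGR2HSV);g=hsv[...,2]
for n,x in(("blue",395),("black",485)):
    b=proj([[x+a*13,318+c*37,178] for a,c in((-1,1),(1,1),(1,-1),(-1,-1))],K,M,o).round(); print(n,b.tolist())
m=cv2.inRange(hsv,(100,100,50),(125,255,255));m[230:]=0
def runs(r):
    e=np.diff(np.r_[0,(r>0).astype(int),0]);return [(int(a),int(b)) for a,b in zip(np.nonzero(e==1)[0],np.nonzero(e==-1)[0]) if b-a>5]
k=cv2.inRange(hsv,(0,0,0),(179,255,80));y_=cv2.inRange(hsv,(22,150,80),(34,255,255))
for y in range(10,230,12): print(y,"blue",runs(m[y]),"dark",[r for r in runs(k[y]) if 250<r[0]<420],"yel",runs(y_[y]))
print("fin exp",proj([[595+a,316,206] for a in(-22,22)],K,M,o).round().tolist())
```

```text
[430.22044493 246.47334245 326.02181252] [ 0.3766197   0.19012472 -0.18286922] 54.725
blue [[263.0, 79.0], [290.0, 79.0], [292.0, 156.0], [267.0, 156.0]]
black [[357.0, 79.0], [384.0, 79.0], [378.0, 156.0], [353.0, 156.0]]
10 blue [] dark [] yel []
22 blue [] dark [] yel []
34 blue [] dark [] yel []
46 blue [] dark [] yel []
58 blue [(262, 309)] dark [(333, 381)] yel []
70 blue [(264, 311)] dark [(329, 352), (356, 380)] yel []
82 blue [(265, 291)] dark [(291, 310), (330, 336), (355, 381)] yel [(418, 476)]
94 blue [(266, 291)] dark [(354, 381)] yel [(426, 436), (481, 489)]
106 blue [(266, 291)] dark [(354, 380)] yel [(434, 501)]
118 blue [(266, 292)] dark [(354, 379)] yel [(435, 512)]
130 blue [(267, 292)] dark [(353, 379)] yel [(434, 514)]
142 blue [(267, 292)] dark [(353, 378)] yel [(420, 430), (473, 480)]
154 blue [(270, 291)] dark [(291, 310), (354, 374)] yel [(404, 455)]
166 blue [(265, 311)] dark [(329, 349), (350, 376)] yel []
178 blue [] dark [] yel []
190 blue [] dark [] yel []
202 blue [] dark [] yel []
214 blue [] dark [] yel []
226 blue [] dark [(290, 384)] yel []
fin exp [[470.0, 122.0], [519.0, 122.0]]
```

Both headsets and the sign are hanging where expected, level and still. The arm is clear and the trigger was seen released, so I hand in.

```bash
python3 -c "
from h import *
print(env.finish_job())"
```

```text
the job is handed in; nothing more can be done
None
```

I handed the job in at about 55 s, with no verdict returned: both scans were made in order, and the sign, the black headset and the blue headset hang on the rail (there was no white one); black met about 57 N going down on the mat (cause not found, under the 120 N wrist limit) and ended up about 80 mm off, but was upright and on the mat for the scan.

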